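Change the cartridges of a pantry water filter

ROBOT

A 7-joint arm with a two-finger parallel gripper is mounted at the origin on the work surface. World frame = base frame: x ahead of the robot, y to its left, z up, the work surface at z = 0. Lengths are in m, angles in rad, forces in N, time in s.
With the tool pointing down it reaches from about 0.4 to 0.85 m from the base axis. Payload 10.4 kg.
Tool frame: the origin (TCP) lies on the centre line of the jaws, within the pads' length; the fingertips stand ctrl.nose_length ahead of it and the grasp point (between the pads) lies 2 mm behind it (ctrl.nose_length is the distance from the TCP to the fingertips, in m); z points along the fingers, y is the line along which they close (so a half turn about z gives the same grasp; the last joint's range is limited). The gripper opens to 85 mm and grips with 20 to 120 N. Pads are 22 mm wide; open, the fingers measure 114 mm over their backs; the gripper's body (76 mm by 85 mm) begins 54 mm behind the grasp point. The pads swing forward as they close: fully open they stand 13 mm farther back than shut.
Start: joints at [1.093, 0.332, -0.065, 1.46, 0.022, 1.35, -0.088], TCP at [0.275, -0.561, 0.209] pointing down, gripper open.
Joint ranges: [-2.6, 2.6], [-0.5, 2.12], [-1.47, 1.34], [0.16, 2.42], [-1.27, 4.41], [0.06, 2.06], [-2.6, 2.6]. Speed limits (rad/s): [2.22, 2.22, 2.79, 2.79, 3.14, 3.14, 3.14].

INTERFACE

Orientations are given as [roll, pitch, yaw] about the fixed x, y, z axes, in that order (R = Rz(yaw) Ry(pitch) Rx(roll)).
In Python, from cell import ctrl, imaging gives the robot as it stands.
- The arm moves only by the tool step_arm, never from a script. Its argument "commands" is text: rows parted by semicolons, each of 7 numbers parted by spaces: the shift along the tool's x, y, z in m, then the turn, a rotation vector about the tool's x, y, z in degrees, then the opening, from 0 (shut) to 1 (fully open). A call has 1 to 20 rows; each row is the pose to reach, as a shift and turn from the pose commanded when the call began, along the tool's axes at that moment; what a row does not reach only later rows make up. A row lasts 1/12 s, in which the tool goes at most 41.7 mm and 7.16 degrees, less where a joint would pass 70% of its speed; a pose out of reach is approached as far as the arm can. A call with a gripper value outside its range is refused whole. The fingers move at their own pace and stop on an object; "grip_force" is the grip in N (left out, the last holds). Time passes only in rows, so rows that repeat a pose let the fingers close. It gives the time, the measured TCP pose, the force, the opening and the grip force at its end, in the units of the state.
- ctrl.get_state(): the state, without advancing time (a new reading comes with each control period).
- imaging.capture(name): name is "side" or "top" or "wrist"; returns a dict with "image" (384x512x3 uint8, blue, green, red), "K" (3x3 intrinsics, pixels), "origin" and "attitude" of the camera in the world. Camera axes: x right, y up, looking along -z (the intrinsics and any distortion apply to the point x, -y, -z); pixel columns grow to the right and rows downward; lengths in m; the calibration is good to about 2 mm. A picture is of the moment at which its call begins. There is no depth.
- ctrl.hand_in(): hands the job in; it is judged then, once.
The state is a dict: "time": time; "qpos": joint angles; "qvel": joint speeds; "tau": joint torques, N m; "eef_pos": TCP position; "tcp_rot": TCP orientation; "wrist_force": force on the tool from outside, world axes, zero at the start; "moment": the same for the moment, N m; "grip_width": opening from 0.0 (shut) to 1.0 (fully open); "grip_force": force on a finger pad.
Only numpy, scipy, OpenCV 4.12 (cv2) and the standard library are available. Lean on these libraries where they do the work, as an engineer would, in place of code of your own. Each camera call takes 0.05 s, during which the arm holds its last target. There are 200 camera calls.

TASK

Service the water filter: shut the ball valve fully, swing the locking lever well clear of the pockets (about a right angle), take every spent cartridge out of the pockets and put it in the clear tub, and seat every new cartridge fully home, upright, in a pocket of its own. Then swing the lever fully shut over the cartridges, and only after that set the valve half open (handle at 45 degrees, midway between across and along the pipe). Leave the soup can, the spice jar and the mug where they are.

Things in the scene. Friction and masses are not known exactly. Their poses are not given: they have to be found in the camera images.
- new1: new filter cartridge, standing loose on the counter at the start (may be absent): upright rectangular block 46 (its x) x 38 (its y) x 56 mm high (its z), 0.1-0.17 kg, white plastic with a heavy grey foot, a grey band and a small grey dot on top; origin at the centre of its underside. All new cartridges are alike; any may go in any pocket, either way round (half turn).
- new2: new filter cartridge, standing loose on the counter at the start (may be absent): upright rectangular block 46 (its x) x 38 (its y) x 56 mm high (its z), 0.1-0.17 kg, white plastic with a heavy grey foot, a grey band and a small grey dot on top; origin at the centre of its underside. All new cartridges are alike; any may go in any pocket, either way round (half turn).
- new3: new filter cartridge, standing loose on the counter at the start (may be absent): upright rectangular block 46 (its x) x 38 (its y) x 56 mm high (its z), 0.1-0.17 kg, white plastic with a heavy grey foot, a grey band and a small grey dot on top; origin at the centre of its underside. All new cartridges are alike; any may go in any pocket, either way round (half turn).
- old1: spent filter cartridge (one or two of old1, old2, old3 are present), seated in a pocket of the manifold at the start: upright rectangular block 46 (its x) x 38 (its y) x 56 mm high (its z), 0.1-0.17 kg, white plastic with a heavy grey foot, a grey band and a small grey dot on top; origin at the centre of its underside; new ones look the same.
- old2: spent filter cartridge (one or two of old1, old2, old3 are present), seated in a pocket of the manifold at the start: upright rectangular block 46 (its x) x 38 (its y) x 56 mm high (its z), 0.1-0.17 kg, white plastic with a heavy grey foot, a grey band and a small grey dot on top; origin at the centre of its underside; new ones look the same.
- old3: spent filter cartridge (one or two of old1, old2, old3 are present), seated in a pocket of the manifold at the start: upright rectangular block 46 (its x) x 38 (its y) x 56 mm high (its z), 0.1-0.17 kg, white plastic with a heavy grey foot, a grey band and a small grey dot on top; origin at the centre of its underside; new ones look the same.
- manifold: fixed grey block 80 (x) x 184 (y) x 36 mm high; three pockets in a row at its y = -58, 0, +58 mm, each 52 (x) x 44 (y) mm and 24 mm deep, floors 12 mm above the counter: a seated cartridge stands 32 mm proud, top 68 mm above the counter. An extension at the +y end carries the lever post. Origin: centre of the block's underside; x points away from the robot
- pocket1 (a point): centre of the floor of the pocket at y = -58 mm of the manifold, axes parallel to the manifold's; a seated cartridge's origin lies here, its x along the manifold's x (either way)
- pocket2 (a point): centre of the floor of the pocket at y = 0 mm of the manifold, axes parallel to the manifold's; a seated cartridge's origin lies here, its x along the manifold's x (either way)
- pocket3 (a point): centre of the floor of the pocket at y = 58 mm of the manifold, axes parallel to the manifold's; a seated cartridge's origin lies here, its x along the manifold's x (either way)
- lever (a joint): manifold's locking lever: flat steel bar 18 mm wide, 167 mm long from its upright pivot, underside 71, top 79 mm above the counter, swinging level 3 mm over seated cartridges. 0 = shut, along the row over all pockets (manifold -y); grows anticlockwise seen from above, out to the far side: 1.57 = along manifold +x; stop 1.75. Stays where left, friction 0.12 N m
- lever_knob (a point): centre of the top of the round black upright knob on the lever: 18 mm diameter, 36 mm tall standing on the bar (from 79 to 115 mm above the counter), 125 mm from the pivot; this point is 115 mm above the counter
- lever_pivot (a point): pivot of the lever, fixed on the manifold (110 mm from its origin along its +y), 70 mm above the counter
- valve_body: fixed ball valve in a copper pipe on a steel plate 170 x 70 mm; the pipe runs along its x, axis 28 mm above the counter; brass parts up to 62 mm high. Origin: centre of the plate's underside, under the handle's turning axis
- valve (a joint): valve handle: grey bar 14 mm wide, from 60 to 74 mm above the counter, reaching 84 mm from its upright axis (12 mm behind it). 0 = shut, across the pipe, pointing along the valve body's +y; opens clockwise seen from above; 0.785 = half open, 1.571 = fully open, along the pipe, pointing along +x. Stays where left, friction 0.10 N m
- valve_grip (a point): middle of the outer part of the valve handle, on its top face (74 mm above the counter), 65 mm from the turning axis: where to pinch or push
- valve_axis (a point): turning axis of the valve handle, 74 mm above the counter
- tub: fixed open clear plastic tub for spent cartridges, 150 (x) x 130 (y) x 45 mm high outside, walls 4 mm; origin at the centre of its underside
- tub_in (a point): centre of the tub's inner floor (about 4 mm above the counter)
- soup_can: bystander: food can, 72 mm diameter, 100 mm high; origin under its centre
- spice_jar: bystander: small jar, 42 mm diameter, 75 mm high; origin under its centre
- mug: bystander: white mug, 80 mm diameter, 90 mm high; origin under its centre
Not all that is in view belongs to the job. What is shaped like the new2 but yellow is not meant.

How it is judged:
By the outcome, as a careful person would: the job done as asked, in the order asked, and still so for the second after the job is handed in, with the robot touching nothing.
Of new1, new2, new3 only 2 to 3 are there at a start; the rules pass over those that are not, and their reading is None.
Of old1, old2, old3 only 1 to 2 are there at a start; the rules pass over those that are not, and their reading is None.
At some moment in a run one of new1, new2, new3 may be knocked a few centimetres aside while the robot is not near it.
It also fails if it takes over 210 s, if anything falls off the work surface, if the arm or the gripper's body presses on something with over 40 N, if the wrist force passes 120 N, or if a joint passes its speed limit or range.

## Working session

There is one attempt and no reset: what is moved stays moved. The work goes in short steps, Python scripts to look and compute and a tool call to move; the robot and the scene stay as the last step left them, time stands still between calls to the robot, and variables do not carry over. Pictures are saved under pics/ and viewed, at most 14 in all, crops included, and the job is handed in when it is done.

Besides the shell and the picture viewer there is one more tool, called after "Request:" by a JSON object that holds its "name" and its "arguments", one argument or row to a line. step_arm: Moves the arm, as the interface text tells. Its arguments: {"type":"object","properties":{"commands":{"type":"string"},"grip_force":{"type":"number"}},"required":["commands"]}

```bash
mkdir -p pics; ls; cat > h.py <<'E'
import numpy as np, cv2
from cell import ctrl, imaging
from scipy.spatial.transform import Rotation as R
def att(a):
    a=np.array(a,float)
    return a if a.shape==(3,3) else R.from_euler('xyz',a).as_matrix() if a.size==3 else R.from_quat(a).as_matrix()
def cap(n,f=None):
    c=imaging.capture(n)
    if f: cv2.imwrite(f'pics/{f}.png',c['image'])
    return c
def ray(c,uv,z):
    "pixel -> world point on plane z"
    K=np.array(c['K']); d=np.linalg.inv(K)@[uv[0],uv[1],1.]
    d=att(c['attitude'])@[d[0],-d[1],-d[2]]; o=np.array(c['origin'])
    return o+d*(z-o[2])/d[2]
def proj(c,p):
    q=att(c['attitude']).T@(np.array(p)-c['origin']); q=np.array(c['K'])@[q[0],-q[1],-q[2]]
    return q[:2]/q[2]
E
python3 - <<'E'
from h import *
for n in('top','side'):
    c=cap(n,n+'0'); print({k:v for k,v in c.items() if k!='image'})
s=ctrl.get_state(); print(s,ctrl.nose_length)
a=cv2.resize(cv2.imread('pics/top0.png'),(800,600),interpolation=cv2.INTER_CUBIC); cv2.imwrite('pics/top0b.png',a)
a=cv2.resize(cv2.imread('pics/side0.png'),(800,600),interpolation=cv2.INTER_CUBIC); cv2.imwrite('pics/side0b.png',a)
E
```

```text
pics
{'K': array([[420.23653991,   0.        , 259.57504215],
       [  0.        , 420.23653991, 193.45298191],
       [  0.        ,   0.        ,   1.        ]]), 'origin': array([ 0.28605625, -0.00741911,  1.27672197]), 'attitude': array([ 0.1835526 , -0.01797257, -1.5858712 ])}
{'K': array([[408.03266977,   0.        , 257.2268885 ],
       [  0.        , 408.03266977, 189.264251  ],
       [  0.        ,   0.        ,   1.        ]]), 'origin': array([0.4924625 , 0.88463494, 0.57091132]), 'attitude': array([ 1.08991224,  0.01992357, -3.13139008])}
{'time': 0.1, 'qpos': array([ 1.09342896,  0.33282181, -0.06471288,  1.46088705,  0.02160237,
        1.34988258, -0.08850667]), 'qvel': array([ 0.0001686 ,  0.00039159, -0.00141184, -0.0019223 ,  0.00071426,
        0.00062354, -0.00099808]), 'tau': array([ 3.29051582e-03, -6.26743913e+01,  5.07114781e-02, -3.92430711e+01,
        1.64269132e-02,  7.04213278e-03,  3.99952489e-05]), 'eef_pos': array([ 0.27437135, -0.56114068,  0.20837315]), 'tcp_rot': array([-3.14029075e+00,  5.71767370e-05,  4.54793265e-01]), 'wrist_force': array([-0.41321303,  0.59392917, -0.18311797]), 'moment': array([ 0.00517776,  0.02338499, -0.00423388]), 'grip_force': 0.0, 'grip_width': 1.0009673037310078} 0.017
```

View pics/top0b.png

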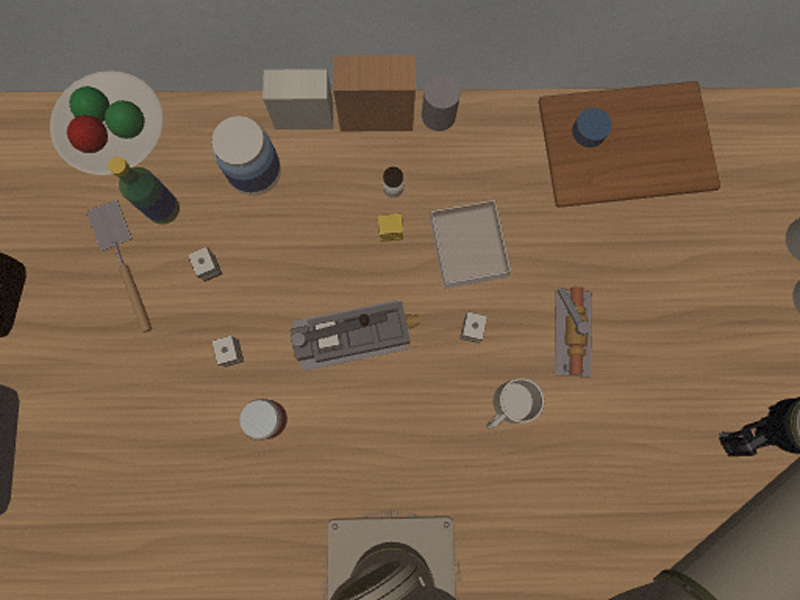

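View pics/side0b.png

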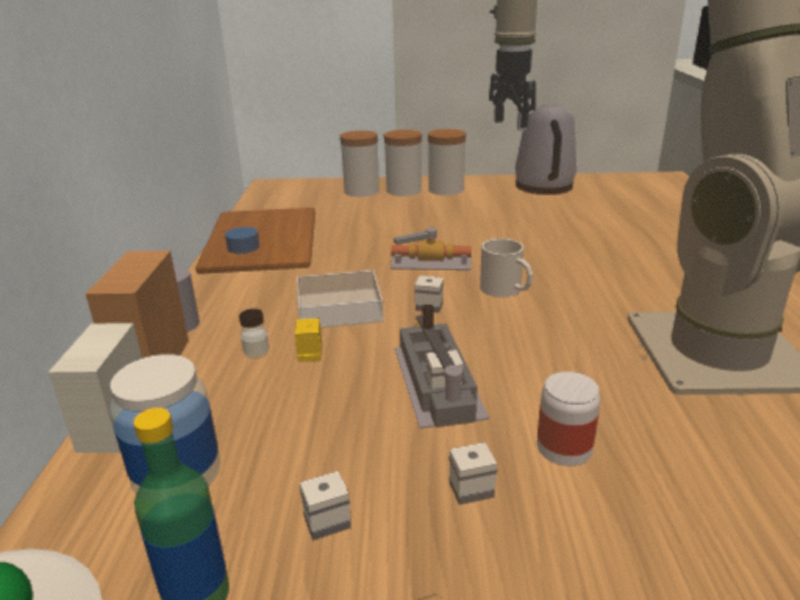

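```bash
python3 - <<'E'
import cv2,numpy as np
a=cv2.imread('pics/top0.png')
m=cv2.resize(a[180:250,175:290],None,fx=4.8,fy=4.8,interpolation=cv2.INTER_CUBIC)
v=cv2.resize(a[175:250,340:400],None,fx=4.8,fy=4.8,interpolation=cv2.INTER_CUBIC)
o=np.zeros((400,800,3),np.uint8); o[:m.shape[0],:m.shape[1]]=m[:,:800]; w=min(v.shape[1],800-m.shape[1]); o[:v.shape[0],m.shape[1]:m.shape[1]+w]=v[:,:w]
o=cv2.convertScaleAbs(o,alpha=1.6); cv2.imwrite('pics/crop0.png',o); print(m.shape)
E
```

```text
(336, 552, 3)
```

View pics/crop0.png

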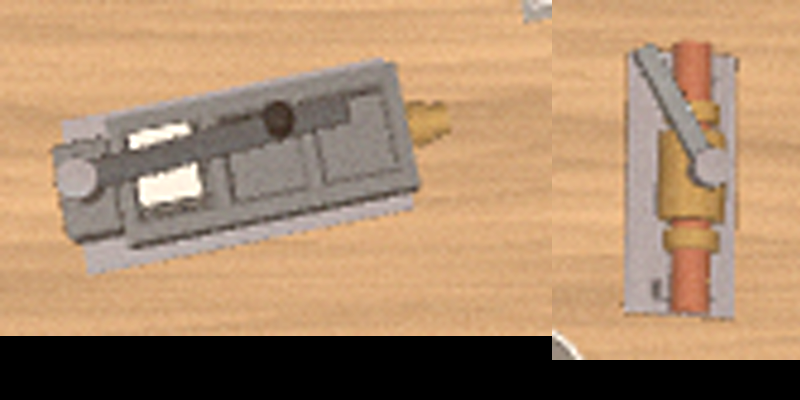

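```bash
cat >> h.py <<'E'
def white(c,lo=150,smax=60):
    hsv=cv2.cvtColor(c['image'],cv2.COLOR_BGR2HSV)
    return cv2.inRange(hsv,(0,0,lo),(180,smax,255))
def go(x,y,z,yaw,p=None):
    "tool-frame shift (mm) and turn (deg about tool z) from measured pose, tool assumed near vertical"
    s=ctrl.get_state(); p0=s['eef_pos']; Rm=R.from_euler('xyz',s['tcp_rot'])
    dR=Rm.inv()*R.from_euler('xyz',[np.pi,0,yaw])
    print('shift',np.round(Rm.inv().apply(np.array([x,y,z])-p0),4),'turn',np.round(dR.as_rotvec(degrees=True),1))
E
python3 - <<'E'
from h import *
c=cap('top')
def w(u,v,z): return ray(c,(u,v),z)
cr=lambda u,v:(u/4.8+175-.4,v/4.8+180-.4)
cv=lambda u,v:((u-552)/4.8+340-.4,v/4.8+175-.4)
A=ray(c,cr(390,60),.036);B=ray(c,cr(418,188),.036);C=ray(c,cr(130,245),.036)
print('man corners',A,B,C,np.linalg.norm(A-B),np.linalg.norm(B-C),np.degrees(np.arctan2(*(A-B)[1::-1])))
P=ray(c,cr(77,180),.082);Kn=ray(c,cr(279,119),.115)
print('pivot',P,'knob',Kn,np.linalg.norm((P-Kn)[:2]),np.degrees(np.arctan2(*(Kn-P)[1::-1])))
a=ray(c,cv(712,165),.074);t=ray(c,cv(645,50),.074)
print('valve',a,t,np.linalg.norm(a-t),np.degrees(np.arctan2(*(t-a)[1::-1])))
q=[ray(c,cv(*k),.004) for k in((630,50),(738,58),(733,317),(625,312))];print('plate',np.round(q,3),np.mean(q,0))
q=[ray(c,(k[0]*.64,k[1]*.64),.045) for k in((431,210),(494,202),(509,270),(446,285))];print('tub',np.round(q,3),np.mean(q,0))
m=white(c,150,70)
for k in cv2.findContours(m,0,2)[0]:
    r=cv2.minAreaRect(k)
    if 40<cv2.contourArea(k)<500: print(np.round(r[0]),np.round(r[1]),round(r[2]),ray(c,r[0],.056).round(3))
for n,k,z in(('can',(262,419),.1),('jar',(393,175),.075),('mug',(518,400),.09)): print(n,ray(c,(k[0]*.64,k[1]*.64),z).round(3))
E
```

```text
man corners [ 0.52032707 -0.02205925  0.036     ] [ 0.43951955 -0.03830086  0.036     ] [0.40659019 0.13914376 0.036     ] 0.08242357378060118 0.1804741905466101 11.364531233681623
pivot [0.44121796 0.16553045 0.082     ] knob [0.47120108 0.04398211 0.115     ] 0.1251917920874333 -76.14311628315414
valve [ 0.4592807  -0.36113701  0.074     ] [ 0.53077272 -0.32454949  0.074     ] 0.08031036835936163 27.102038028523918
plate [[ 0.545 -0.333  0.004]
 [ 0.539 -0.403  0.004]
 [ 0.372 -0.389  0.004]
 [ 0.376 -0.32   0.004]] [ 0.45818673 -0.36141278  0.004     ]
tub [[ 0.698 -0.086  0.045]
 [ 0.713 -0.21   0.045]
 [ 0.575 -0.234  0.045]
 [ 0.547 -0.111  0.045]] [ 0.63338691 -0.16013809  0.045     ]
[165. 268.] [22. 23.] 45 [0.3   0.241 0.056]
[330. 256.] [18. 24.] 0 [ 0.327 -0.233  0.056]
[143. 223.] [15. 12.] 77 [0.428 0.307 0.056]
[210. 218.] [ 6. 12.] 76 [0.44  0.114 0.056]
[304. 208.] [12. 15.] 11 [ 0.467 -0.161  0.056]
[128. 167.] [14. 12.] 68 [0.597 0.356 0.056]
can [0.298 0.224 0.1  ]
jar [ 0.759 -0.012  0.075]
mug [ 0.325 -0.231  0.09 ]
```

Request:
{"name": "step_arm", "arguments": {
  "commands": "0.319 -0.100 0.06 0 0 -1 1;0.319 -0.100 0.06 0 0 -1 1;0.319 -0.100 0.06 0 0 -1 1;0.319 -0.100 0.06 0 0 -1 1;0.319 -0.100 0.06 0 0 -1 1;0.319 -0.100 0.06 0 0 -1 1;0.319 -0.100 0.06 0 0 -1 1;0.319 -0.100 0.06 0 0 -1 1;0.319 -0.100 0.06 0 0 -1 1;0.319 -0.100 0.06 0 0 -1 1;0.319 -0.100 0.06 0 0 -1 1;0.319 -0.100 0.06 0 0 -1 1",
  "grip_force": 20
}}

```text
time: 1.15
eef_pos: [0.5162, -0.3329, 0.1491]
tcp_rot: [3.141, 0.001, 0.47]
wrist_force: [0.1, 0.1, 0.2]
grip_width: 0.998
grip_force: 0.0
```

```bash
python3 - <<'E'
from h import *
c=cap('wrist'); a=c['image']; print(c['K'][0],c['origin'],c['attitude'])
for p in((.4593,-.361,.074),(.5308,-.3245,.074),(.517,-.3315,.074)): 
    u=proj(c,p); print(u); cv2.circle(a,tuple(int(round(k)) for k in u),3,(255,0,255),1)
cv2.imwrite('pics/w1.png',a)
E
```

```text
[307.376729     0.         259.67061794] [ 0.58753399 -0.2978789   0.31405373] [-0.31601916  0.00157162 -1.09983388]
[257.91272595 258.36388042]
[257.63183955 170.61028776]
[257.6417659  188.87458528]
```

View pics/w1.png

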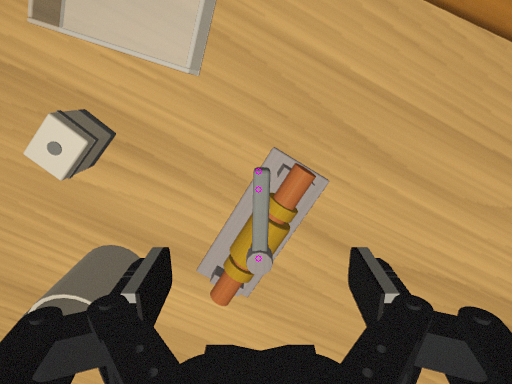

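Request:
{"name": "step_arm", "arguments": {
  "commands": "0.001 -0.001 0.035 0 0 0 1;0.001 -0.001 0.066 0 0 0 1;0.001 -0.001 0.066 0 0 0 0.5;0.001 -0.001 0.066 0 0 0 0;0.001 -0.001 0.066 0 0 0 0;0.001 -0.001 0.066 0 0 0 0;0.001 -0.001 0.066 0 0 0 0;0.001 -0.001 0.066 0 0 0 0;0.001 -0.001 0.066 0 0 0 0;0.001 -0.001 0.066 0 0 0 0",
  "grip_force": 25
}}

```text
time: 2.03
eef_pos: [0.5179, -0.3303, 0.0836]
tcp_rot: [3.141, -0.0, 0.472]
wrist_force: [-0.7, -0.6, -0.8]
grip_width: 0.003
grip_force: 0.0
```

Request:
{"name": "step_arm", "arguments": {
  "commands": "-0.0004 -0.0068 0 0 0 -6 0;-0.0014 -0.0135 0 0 0 -12 0;-0.0032 -0.0201 0 0 0 -18 0;-0.0056 -0.0264 0 0 0 -24 0;-0.0087 -0.0325 0 0 0 -30 0;-0.0124 -0.0382 0 0 0 -36 0;-0.0167 -0.0435 0 0 0 -42 0;-0.0215 -0.0483 0 0 0 -48 0;-0.0268 -0.0526 0 0 0 -54 0;-0.03 -0.0547 0 0 0 -57 0;-0.0325 -0.0563 0 0 0 -60 0;-0.034 -0.0571 0 0 0 -61.5 0;-0.034 -0.0571 0 0 0 -61.5 0"
}}

```text
time: 3.12
eef_pos: [0.4611, -0.295, 0.0833]
tcp_rot: [3.142, 0.0, 1.547]
wrist_force: [0.4, 0.2, -0.4]
grip_width: -0.003
grip_force: 0.0
```

```bash
python3 - <<'E'
from h import *
a=cap('wrist')['image']; b=cap('side')['image']
o=np.hstack([cv2.resize(a[100:384],(400,222)),cv2.resize(b[100:240,200:360],(400,350))[:222]])
cv2.imwrite('pics/w2.png',np.hstack([a[130:384,150:400],cv2.resize(b[100:200,220:340],(480,400))[:254]]))
E
```

```text
(no output)
```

View pics/w2.png

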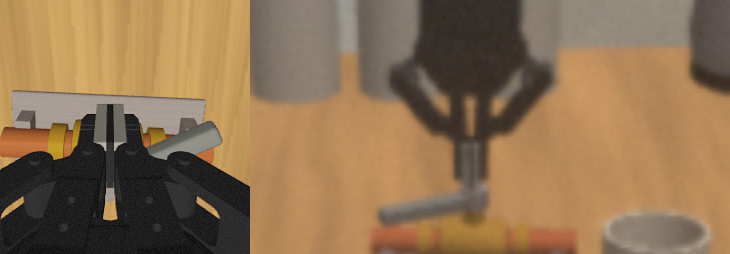

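```bash
python3 - <<'E'
from h import *
c=cap('wrist'); s=ctrl.get_state(); p=s['eef_pos']; print(p)
for dz in(-.017,0,.02,.06): 
  q=p+[0,0,dz]; print(dz,proj(c,q))
  # outer edge (tool x +11mm)
  print(proj(c,q+R.from_euler('xyz',s['tcp_rot']).apply([.011,0,0])))
print(proj(c,(.5308,-.3245,.074)),proj(c,(.5308,-.3245,.06)),'axis',proj(c,(.4593,-.361,.074)))
t=cap('side'); print('side tip',proj(t,p-[0,0,.017]),'axis',proj(t,(.4593,-.361,.074)),'handle tip',proj(t,(.5308,-.3245,.074)))
E
```

```text
[ 0.46158602 -0.2948263   0.08326767]
-0.017 [259.46208026 217.91494995]
[259.46345956 201.82603394]
0 [259.41686427 229.36980421]
[259.41750613 212.03553386]
0.02 [259.35211798 245.77239603]
[259.35145296 226.71060514]
0.06 [259.16304022 293.67267009]
[259.15684975 269.94570951]
[367.80591726 262.53204519] [361.02481466 251.65916495] axis [258.629287   311.65532571]
side tip [274.1289267  157.71648796] axis [274.29000846 147.54227599] handle tip [252.18431268 152.12902322]
```

```bash
python3 - <<'E'
from h import *
a=cap('wrist')['image'][190:290,200:320]; b=cap('side')['image'][110:175,235:315]
a=cv2.resize(a,(400,333),interpolation=cv2.INTER_CUBIC);b=cv2.resize(b,(400,325),interpolation=cv2.INTER_CUBIC)
cv2.imwrite('pics/w3.png',cv2.convertScaleAbs(np.hstack([a[:325],b]),alpha=1.5))
E
```

```text
(no output)
```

View pics/w3.png

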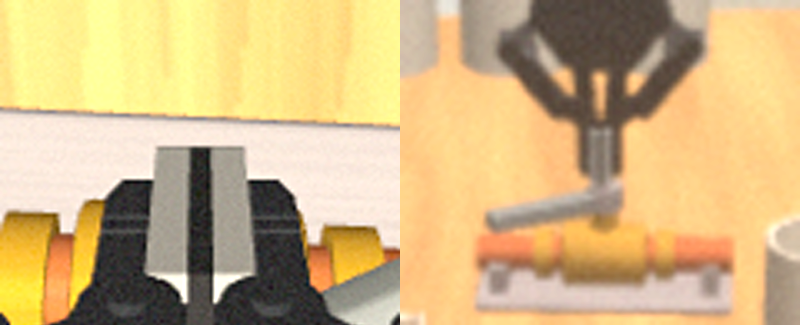

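Request:
{"name": "step_arm", "arguments": {
  "commands": "0.033 0 0 0 0 0 0;0.033 0 0.02 0 0 0 0;0.033 0 0.04 0 0 0 0;0.033 0 0.053 0 0 0 0;0.033 0 0.058 0 0 0 0;0.033 0 0.061 0 0 0 0;0.033 0 0.064 0 0 0 0;0.033 0 0.064 0 0 0 0"
}}

```text
time: 4.08
eef_pos: [0.4625, -0.262, 0.0193]
tcp_rot: [3.141, 0.0, 1.545]
wrist_force: [0.0, 0.2, -0.6]
grip_width: -0.004
grip_force: 0.0
```

```bash
python3 - <<'E'
from h import *
s=ctrl.get_state(); t=cap('side'); p=s['eef_pos'];print(p,s['wrist_force']);print(proj(t,p-[0,0,.017]),proj(t,p*[1,1,0]))
a=cap('wrist')['image'][150:290,190:330]; b=t['image'][100:180,235:315]
a=cv2.resize(a,(400,400),interpolation=cv2.INTER_CUBIC);b=cv2.resize(b,(400,400),interpolation=cv2.INTER_CUBIC)
cv2.imwrite('pics/w4.png',cv2.convertScaleAbs(np.hstack([a,b]),alpha=1.5))
E
```

```text
[ 0.46250187 -0.26196852  0.01932801] [ 0.0273402   0.16457778 -0.61416132]
[274.13019395 180.66678096] [274.13076079 181.33188864]
```

View pics/w4.png

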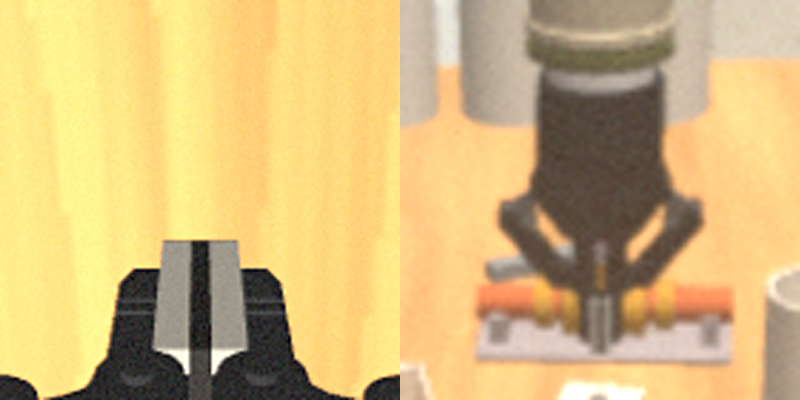

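Request:
{"name": "step_arm", "arguments": {
  "commands": "0 0 0.01 0 0 0 0;0 0 0.018 0 0 0 0;0 0 0.022 0 0 0 0;0 0 0.025 0 0 0 0;0 0 0.025 0 0 0 0"
}}

```text
time: 4.6
eef_pos: [0.4617, -0.2615, -0.0068]
tcp_rot: [-3.14, -0.001, 1.546]
wrist_force: [0.1, -0.4, 0.2]
grip_width: 0.002
grip_force: 0.0
```

```bash
python3 - <<'E'
from h import *
s=ctrl.get_state(); t=cap('side'); p=s['eef_pos'];print(p,s['wrist_force'])
for z in(0,.01,.02,.03,.04): print(z,proj(t,[p[0],p[1]+.011,z]))
a=cap('wrist')['image'][150:290,190:330]; b=t['image'][100:180,235:315]
a=cv2.resize(a,(400,400),interpolation=cv2.INTER_CUBIC);b=cv2.resize(b,(400,400),interpolation=cv2.INTER_CUBIC)
cv2.imwrite('pics/w5.png',cv2.convertScaleAbs(np.hstack([a,b]),alpha=1.5))
E
```

```text
[ 0.46168409 -0.26148288 -0.0068454 ] [ 0.11235372 -0.42693008  0.23461523]
0 [274.49159568 182.97271794]
0.01 [274.49045346 180.09069798]
0.02 [274.48930285 177.18752901]
0.03 [274.48814378 174.2629774 ]
0.04 [274.48697613 171.31680602]
```

View pics/w5.png

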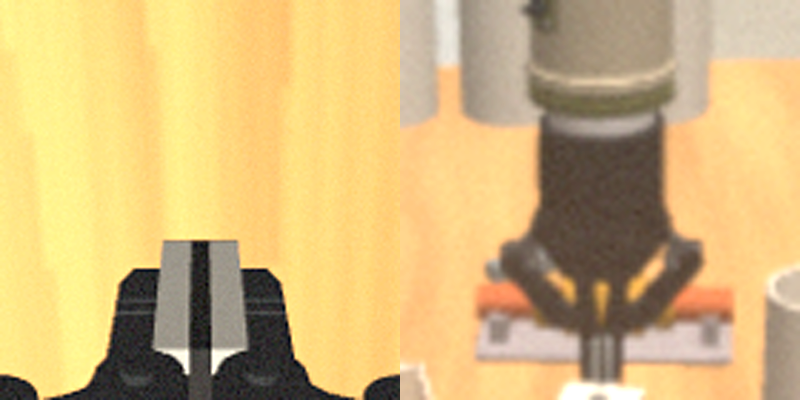

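Request:
{"name": "step_arm", "arguments": {
  "commands": "0 0 0.004 0 0 0 0;0 0 0.006 0 0 0 0;0 0 0.008 0 0 0 0;0 0 0.008 0 0 0 0"
}}

```text
time: 5.03
eef_pos: [0.462, -0.2617, -0.0143]
tcp_rot: [-3.141, -0.0, 1.546]
wrist_force: [-0.0, 0.7, 0.1]
grip_width: 0.003
grip_force: 0.0
```

Request:
{"name": "step_arm", "arguments": {
  "commands": "0 0 0.001 0 0 0 0;0 0 0.002 0 0 0 0;0 0 0.003 0 0 0 0;0 0 0.003 0 0 0 0"
}}

```text
time: 5.37
eef_pos: [0.4621, -0.2618, -0.017]
tcp_rot: [-3.141, -0.0, 1.546]
wrist_force: [-0.3, -0.2, 0.1]
grip_width: 0.006
grip_force: 0.0
```

Request:
{"name": "step_arm", "arguments": {
  "commands": "0 0 0.001 0 0 0 0;0 0 0.002 0 0 0 0;0 0 0.003 0 0 0 0;0 0 0.003 0 0 0 0"
}}

```text
time: 5.7
eef_pos: [0.4621, -0.2617, -0.0201]
tcp_rot: [-3.141, -0.0, 1.546]
wrist_force: [-0.7, 0.1, 0.2]
grip_width: -0.0
grip_force: 0.0
```

Request:
{"name": "step_arm", "arguments": {
  "commands": "0 0 0.001 0 0 0 0;0 0 0.002 0 0 0 0;0 0 0.003 0 0 0 0;0 0 0.003 0 0 0 0"
}}

```text
time: 6.03
eef_pos: [0.4623, -0.2619, -0.0221]
tcp_rot: [-3.141, 0.0, 1.546]
wrist_force: [-4.8, 2.4, 12.5]
grip_width: 0.005
grip_force: 6.1
```

Request:
{"name": "step_arm", "arguments": {
  "commands": "0 0 0.001 0 0 0 0;0 0 0.002 0 0 0 0;0 0 0.003 0 0 0 0;0 0 0.003 0 0 0 0"
}}

```text
time: 6.37
eef_pos: [0.4625, -0.2619, -0.0223]
tcp_rot: [-3.141, 0.002, 1.546]
wrist_force: [-18.7, 9.8, 51.0]
grip_width: 0.001
grip_force: 25.5
```

Request:
{"name": "step_arm", "arguments": {
  "commands": "0 0 -0.04 0 0 0 0;0 0 -0.08 0 0 0 0.2;-0.02 0.02 -0.12 0 0 7 0.5;-0.04 0.035 -0.14 0 0 14 0.7;-0.068 0.056 -0.14 0 0 21 0.7;-0.068 0.056 -0.14 0 0 28 0.7;-0.068 0.056 -0.14 0 0 35 0.7;-0.068 0.056 -0.14 0 0 42 0.7;-0.068 0.056 -0.14 0 0 49 0.7;-0.068 0.056 -0.14 0 0 56 0.7;-0.068 0.056 -0.14 0 0 61.6 0.7;-0.068 0.056 -0.14 0 0 61.6 0.7;-0.068 0.056 -0.14 0 0 61.6 0.7"
}}

```text
time: 7.45
eef_pos: [0.5165, -0.3311, 0.114]
tcp_rot: [-3.142, 0.0, 0.474]
wrist_force: [-1.0, 0.0, 0.3]
grip_width: 0.698
grip_force: 0.0
```

```bash
python3 - <<'E'
from h import *
go(.517,-.3315,.042,np.radians(27.1)); print(ctrl.get_state()['eef_pos'],ctrl.get_state()['tcp_rot'])
E
```

```text
shift [0.0003 0.0006 0.072 ] turn [-0.   0.   0.1]
[ 0.51650739 -0.33106885  0.11401184] [-3.14158224e+00  1.84192140e-04  4.73910333e-01]
```

Request:
{"name": "step_arm", "arguments": {
  "commands": "0 0 0.036 0 0 0 0.6;0 0 0.072 0 0 0 0.5;0 0 0.072 0 0 0 0.3;0 0 0.072 0 0 0 0;0 0 0.072 0 0 0 0;0 0 0.072 0 0 0 0;0 0 0.072 0 0 0 0;0 0 0.072 0 0 0 0;0 0 0.072 0 0 0 0;0 0 0.072 0 0 0 0"
}}

```text
time: 8.28
eef_pos: [0.5166, -0.3316, 0.0428]
tcp_rot: [3.141, -0.0, 0.47]
wrist_force: [-1.1, -1.9, -6.1]
grip_width: 0.148
grip_force: 28.6
```

Request:
{"name": "step_arm", "arguments": {
  "commands": "-0.0004 -0.0068 0 0 0 -6 0;-0.0014 -0.0135 0 0 0 -12 0;-0.0032 -0.0201 0 0 0 -18 0;-0.0056 -0.0264 0 0 0 -24 0;-0.0087 -0.0325 0 0 0 -30 0;-0.0124 -0.0382 0 0 0 -36 0;-0.0167 -0.0435 0 0 0 -42 0;-0.0215 -0.0483 0 0 0 -48 0;-0.0268 -0.0526 0 0 0 -54 0;-0.0285 -0.0538 0 0 0 -56 0;-0.0306 -0.0551 0 0 0 -58 0;-0.0306 -0.0551 0 0 0 -58 0"
}}

```text
time: 9.28
eef_pos: [0.4633, -0.2958, 0.0427]
tcp_rot: [-3.14, -0.0, 1.484]
wrist_force: [-5.5, 1.1, -1.2]
grip_width: 0.153
grip_force: 29.2
```

Request:
{"name": "step_arm", "arguments": {
  "commands": "0 -0.0011 0 0 0 -1 0;0 -0.0023 0 0 0 -2 0;0 -0.0023 0 0 0 -2 0"
}}

```text
time: 9.53
eef_pos: [0.462, -0.2957, 0.0427]
tcp_rot: [3.141, 0.0, 1.518]
wrist_force: [-4.6, 2.0, -0.1]
grip_width: 0.151
grip_force: 30.1
```

Request:
{"name": "step_arm", "arguments": {
  "commands": "0 -0.0011 0 0 0 -1 0;0 -0.0017 0 0 0 -1.5 0;0 -0.0017 0 0 0 -1.5 0"
}}

```text
time: 9.78
eef_pos: [0.4617, -0.2957, 0.0427]
tcp_rot: [3.139, 0.001, 1.545]
wrist_force: [3.8, 1.8, -2.8]
grip_width: 0.152
grip_force: 34.7
```

Request:
{"name": "step_arm", "arguments": {
  "commands": "0 -0.001 0 0 0 0 0;0 -0.002 0 0 0 0 0;0 -0.002 0 0 0 0 0"
}}

```text
time: 10.03
eef_pos: [0.4615, -0.296, 0.043]
tcp_rot: [3.135, 0.002, 1.545]
wrist_force: [13.0, -2.1, -10.3]
grip_width: 0.155
grip_force: 33.1
```

Request:
{"name": "step_arm", "arguments": {
  "commands": "0 0.003 0 0 0 0 0.1;0 0.003 0 0 0 0 0.6;0 0.003 0 0 0 0 1;0 0.003 -0.04 0 0 0 1;0 0.003 -0.08 0 0 0 1;0.04 0.003 -0.1 0 0 -5 1;0.08 0.003 -0.1 0 0 -10 1;0.16 0.003 -0.1 0 0 -15 1;0.341 0.003 -0.1 0 0 -15 1;0.341 0.003 -0.1 0 0 -15 1;0.341 0.003 -0.1 0 0 -15 1;0.341 0.003 -0.1 0 0 -15 1;0.341 0.003 -0.1 0 0 -15 1;0.341 0.003 -0.1 0 0 -15 1;0.341 0.003 -0.1 0 0 -15 1;0.341 0.003 -0.1 0 0 -15 1"
}}

```text
time: 11.37
eef_pos: [0.4704, 0.0455, 0.1423]
tcp_rot: [3.141, 0.001, 1.808]
wrist_force: [-0.1, -1.2, -0.5]
grip_width: 0.998
grip_force: 0.0
```

```bash
python3 - <<'E'
from h import *
s=ctrl.get_state();print(s['eef_pos'],s['tcp_rot'])
c=cap('wrist'); a=c['image']; t=cap('top')
P=(.4412,.1655,.08)
for p in((.4712,.044,.115),P,(.4625,.058,.036)): 
    u=proj(c,p); print(u); cv2.circle(a,tuple(int(round(k)) for k in u),3,(255,0,255),1)
b=cv2.resize(t['image'][175:250,335:395],(288,360)) 
o=np.zeros((384,800,3),np.uint8);o[:,:512]=a;o[:360,512:]=b
cv2.imwrite('pics/w6.png',o)
E
```

```text
[0.47044572 0.04549544 0.14228247] [3.14130983e+00 7.80544738e-04 1.80776957e+00]
[260.25570381 214.15241227]
[259.42163338  17.42531234]
[254.43774297 164.41052761]
```

View pics/w6.png

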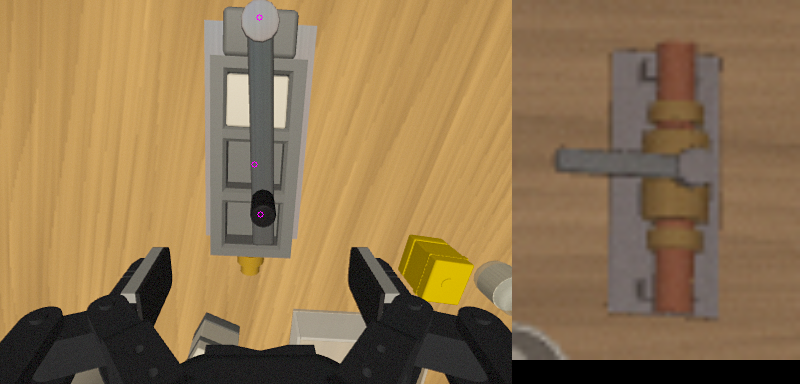

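Request:
{"name": "step_arm", "arguments": {
  "commands": "0 0.001 0.038 0 0 0 0.6;0 0.001 0.076 0 0 0 0.4;0 0.001 0.076 0 0 0 0.2;0 0.001 0.076 0 0 0 0;0 0.001 0.076 0 0 0 0;0 0.001 0.076 0 0 0 0;0 0.001 0.076 0 0 0 0;0 0.001 0.076 0 0 0 0;0 0.001 0.076 0 0 0 0",
  "grip_force": 20
}}

```text
time: 12.22
eef_pos: [0.473, 0.0451, 0.0681]
tcp_rot: [3.138, 0.002, 1.805]
wrist_force: [-0.6, -2.1, 8.3]
grip_width: 0.199
grip_force: 22.8
```

Request:
{"name": "step_arm", "arguments": {
  "commands": "0.0007 0.0131 0 0 0 -6 0;0.0027 0.026 0 0 0 -12 0;0.0061 0.0386 0 0 0 -18 0;0.0108 0.0508 0 0 0 -24 0;0.0167 0.0625 0 0 0 -30 0;0.0167 0.0625 0 0 0 -30 0"
}}

```text
time: 12.72
eef_pos: [0.5306, 0.0787, 0.0681]
tcp_rot: [3.138, 0.001, 2.338]
wrist_force: [-2.1, 1.3, 9.8]
grip_width: 0.203
grip_force: 22.9
```

Request:
{"name": "step_arm", "arguments": {
  "commands": "0.0007 0.0131 0 0 0 -6 0;0.0027 0.026 0 0 0 -12 0;0.0061 0.0386 0 0 0 -18 0;0.0108 0.0508 0 0 0 -24 0;0.0167 0.0625 0 0 0 -30 0;0.0239 0.0735 0 0 0 -36 0;0.0321 0.0836 0 0 0 -42 0;0.0414 0.0929 0 0 0 -48 0;0.0515 0.1011 0 0 0 -54 0;0.0625 0.1083 0 0 0 -60 0;0.0625 0.1083 0 0 0 -60 0"
}}

```text
time: 13.63
eef_pos: [0.5606, 0.1993, 0.0679]
tcp_rot: [3.141, -0.004, -2.896]
wrist_force: [-17.8, -3.9, 17.8]
grip_width: 0.205
grip_force: 23.7
```

Request:
{"name": "step_arm", "arguments": {
  "commands": "0 0 0 0 0 0 0.3;0 0 0 0 0 0 0.6;0 0 -0.02 0 0 0 0.8;0 0 -0.05 0 0 0 1;0 0 -0.075 0 0 0 1;0.03 -0.03 -0.075 0 0 7 1;0.06 -0.06 -0.075 0 0 14 1;0.09 -0.09 -0.075 0 0 21 1;0.125 -0.128 -0.075 0 0 28 1;0.125 -0.128 -0.075 0 0 35 1;0.125 -0.128 -0.075 0 0 42 1;0.125 -0.128 -0.075 0 0 49 1;0.125 -0.128 -0.075 0 0 56 1;0.125 -0.128 -0.075 0 0 63 1;0.125 -0.128 -0.075 0 0 70 1;0.125 -0.128 -0.075 0 0 77 1;0.125 -0.128 -0.075 0 0 84 1;0.125 -0.128 -0.075 0 0 91 1;0.125 -0.128 -0.075 0 0 93 1;0.125 -0.128 -0.075 0 0 93 1"
}}

```text
time: 15.3
eef_pos: [0.4726, 0.0422, 0.1417]
tcp_rot: [3.14, 0.001, 1.751]
wrist_force: [-0.6, -0.6, -1.5]
grip_width: 1.002
grip_force: 0.0
```

```bash
python3 - <<'E'
from h import *
s=ctrl.get_state();print(s['eef_pos'],s['tcp_rot'])
c=cap('wrist'); a=c['image'].copy()
y=np.radians(10.8);ex=np.array([np.cos(y),np.sin(y),0]);ey=np.array([-np.sin(y),np.cos(y),0]);O=np.array([.4625,.058,0])
for k in(-.058,0,.058):
  q=np.array([proj(c,O+ey*(k+j)+ex*i+[0,0,.036]) for i,j in((.026,.022),(-.026,.022),(-.026,-.022),(.026,-.022))])
  cv2.polylines(a,[np.int32(q.round())],True,(255,0,255),1)
for t in('top',):
  d=cap(t); m=white(d,150,70)
  for k in cv2.findContours(m,0,2)[0]:
    r=cv2.minAreaRect(k)
    if 60<cv2.contourArea(k)<300: print(np.round(r[0],1),np.round(r[1]),round(r[2]),ray(d,r[0],.056).round(3))
a=cv2.resize(a[0:290,120:420],(600,580),interpolation=cv2.INTER_CUBIC)
cv2.imwrite('pics/w7.png',a); cv2.imwrite('pics/w7raw.png',c['image'])
E
```

```text
[0.47262712 0.04217672 0.14174871] [3.14032313e+00 7.77210726e-04 1.75086605e+00]
[134.4 226. ] [15. 12.] 76 [0.421 0.331 0.056]
[303.5 208. ] [12. 15.] 11 [ 0.467 -0.161  0.056]
[128.4 166.8] [14. 12.] 68 [0.597 0.356 0.056]
```

View pics/w7.png

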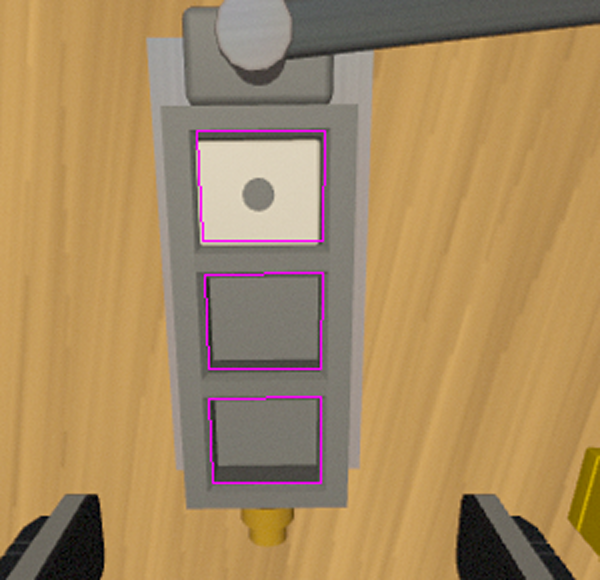

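Request:
{"name": "step_arm", "arguments": {
  "commands": "0.04 -0.004 0 0 0 0 1;0.0745 -0.0085 0 0 0 -0.5 1;0.0745 -0.0085 0 0 0 -0.5 1;0.0745 -0.0085 0.03 0 0 -0.5 1;0.0745 -0.0085 0.06 0 0 -0.5 1;0.0745 -0.0085 0.09 0 0 -0.5 1;0.0745 -0.0085 0.11 0 0 -0.5 0.9;0.0745 -0.0085 0.124 0 0 -0.5 0.8;0.0745 -0.0085 0.124 0 0 -0.5 0.8"
}}

```text
time: 16.15
eef_pos: [0.4485, 0.1137, 0.0147]
tcp_rot: [-3.138, -0.001, 1.764]
wrist_force: [-0.1, -0.1, 0.4]
grip_width: 0.798
grip_force: 0.0
```

Request:
{"name": "step_arm", "arguments": {
  "commands": "0 0 0 0 0 0 0.6;0 0 0 0 0 0 0.5;0 0 0 0 0 0 0.4;0 0 0 0 0 0 0.4;0 0 0 0 0 0 0.4;0 0 0 0 0 0 0.4;0 0 0 0 0 0 0.4",
  "grip_force": 40
}}

```text
time: 16.73
eef_pos: [0.4513, 0.1143, 0.0183]
tcp_rot: [3.14, 0.001, 1.762]
wrist_force: [-1.4, -0.1, 7.4]
grip_width: 0.531
grip_force: 42.1
```

Request:
{"name": "step_arm", "arguments": {
  "commands": "0 0 -0.02 0 0 0 0.4;0 0 -0.05 0 0 0 0.4;0 0 -0.09 0 0 0 0.4;-0.037 0.016 -0.1 0 0 0 0.4;-0.304 0.126 -0.1 0 0 0 0.4;-0.304 0.126 -0.1 0 0 0 0.4;-0.304 0.126 -0.1 0 0 0 0.4;-0.304 0.126 -0.1 0 0 0 0.4;-0.304 0.126 -0.1 0 0 0 0.4;-0.304 0.126 -0.1 0 0 0 0.4;-0.304 0.126 -0.1 0 0 0 0.4;-0.304 0.126 -0.1 0 0 0 0.4;-0.304 0.126 -0.1 0 0 0 0.4"
}}

```text
time: 17.82
eef_pos: [0.632, -0.163, 0.1165]
tcp_rot: [-3.141, -0.0, 1.758]
wrist_force: [-0.3, 1.8, -1.3]
grip_width: 0.533
grip_force: 42.8
```

```bash
python3 - <<'E'
from h import *
s=ctrl.get_state();print(s['eef_pos'],s['tcp_rot'],s['grip_width'])
c=cap('wrist','w8')
d=cap('top'); m=white(d,150,70)
for k in cv2.findContours(m,0,2)[0]:
    r=cv2.minAreaRect(k)
    if 60<cv2.contourArea(k)<300: print(np.round(r[0],1),np.round(r[1]),round(r[2]),ray(d,r[0],.056).round(3))
E
```

```text
[ 0.63198782 -0.16300601  0.11648016] [-3.14123007e+00 -4.65088672e-04  1.75807875e+00] 0.5334628640611727
[324.6 256.4] [24.  9.] 83 [ 0.326 -0.218  0.056]
[134.3 226.1] [15. 13.] 76 [0.421 0.332 0.056]
[303.5 208. ] [12. 15.] 11 [ 0.467 -0.161  0.056]
[128.4 166.8] [14. 12.] 67 [0.597 0.356 0.056]
```

View pics/w8.png

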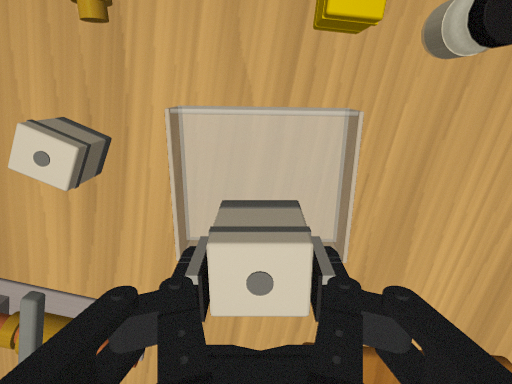

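```bash
python3 - <<'E'
from h import *
c=cap('wrist')
q=[ray(c,k,.045) for k in((167,108),(362,110),(345,262),(180,262))];print(np.round(q,3),np.mean(q,0))
print([np.linalg.norm(q[i]-q[i-1]) for i in range(4)])
E
```

```text
[[ 0.551 -0.109  0.045]
 [ 0.695 -0.082  0.045]
 [ 0.718 -0.209  0.045]
 [ 0.575 -0.237  0.045]] [ 0.63469011 -0.15929635  0.045     ]
[np.float64(0.13099315141818757), np.float64(0.14590214264685666), np.float64(0.12949776697367565), np.float64(0.14493455520227078)]
```

Request:
{"name": "step_arm", "arguments": {
  "commands": "0.0035 0.0035 0.03 0 0 0 0.4;0.0035 0.0035 0.06 0 0 0 0.4;0.0035 0.0035 0.085 0 0 0 0.4;0.0035 0.0035 0.098 0 0 0 0.4;0.0035 0.0035 0.102 0 0 0 0.4;0.0035 0.0035 0.102 0 0 0 0.6;0.0035 0.0035 0.102 0 0 0 0.72;0.0035 0.0035 0.102 0 0 0 0.72;0.0035 0.0035 0.102 0 0 0 0.72;0.0035 0.0035 0.06 0 0 0 0.72;0.0035 0.0035 0.02 0 0 0 1;0.0035 0.0035 -0.01 0 0 0 1;0.0035 0.0035 -0.01 0 0 0 1"
}}

```text
time: 19.05
eef_pos: [0.6384, -0.1562, 0.1357]
tcp_rot: [3.131, 0.005, 1.762]
wrist_force: [0.4, -0.6, 0.7]
grip_width: 1.001
grip_force: 0.0
```

```bash
cat >> h.py <<'E'
def carts(c,z=.056,lo=190,amin=600):
    "top faces in the wrist view: centre, yaw of the long axis, sides"
    m=cv2.morphologyEx(white(c,lo,50),cv2.MORPH_CLOSE,np.ones((25,25)))
    m=cv2.morphologyEx(m,cv2.MORPH_OPEN,np.ones((5,5)))
    for k in cv2.findContours(m,0,2)[0]:
        if cv2.contourArea(k)<amin: continue
        w=np.array([ray(c,p,z)[:2] for p in k[:,0,:].astype(float)])
        (ctr,sz,an)=cv2.minAreaRect((w*1000).astype(np.float32))
        if sz[0]<sz[1]: sz=sz[::-1]; an+=90
        mu=cv2.moments((w*1e3).astype(np.float32)); 
        print('px',k[:,0].mean(0).round(),'ctr',np.round(ctr,1),'mom',round(mu['m10']/mu['m00'],1),round(mu['m01']/mu['m00'],1),'sides',np.round(sz,1),'yaw',round(an%180,1))
E
python3 - <<'E'
from h import *
s=ctrl.get_state();print(s['eef_pos'],s['grip_width'])
c=cap('wrist','w9')
for lo in(150,190): print(lo); carts(c,.056,lo,400)
E
```

```text
[ 0.63835639 -0.15616053  0.13570565] 1.0006089208796556
150
px [ 55. 294.] ctr [ 463.5 -298.2] mom 463.5 -295.8 sides [84.3 25.9] yaw 176.6
px [ 48. 158.] ctr [ 467.2 -163.6] mom 467.1 -163.6 sides [44.8 37. ] yaw 166.1
px [260. 177.] ctr [ 633.2 -157.3] mom 633.0 -158.1 sides [142.  124.8] yaw 9.9
px [431.  41.] ctr [739.2 -18.3] mom 738.9 -19.2 sides [43.9 23.4] yaw 108.6
190
px [241. 186.] ctr [ 633.3 -157.3] mom 633.4 -157.3 sides [45. 36.] yaw 10.8
px [ 48. 158.] ctr [ 466.6 -163.8] mom 466.5 -163.8 sides [43.7 36.1] yaw 166.1
```

Request:
{"name": "step_arm", "arguments": {
  "commands": "0.006 -0.042 0 0 0 7 1;0.012 -0.084 0 0 0 14 1;0.018 -0.126 0.02 0 0 20 1;0.025 -0.17 0.03 0 0 24.9 1;0.025 -0.17 0.05 0 0 24.9 1;0.025 -0.17 0.06 0 0 24.9 1;0.025 -0.17 0.06 0 0 24.9 1;0.025 -0.17 0.06 0 0 24.9 1"
}}

```text
time: 19.77
eef_pos: [0.464, -0.1635, 0.0674]
tcp_rot: [3.141, -0.001, 1.329]
wrist_force: [-0.6, 0.3, -0.7]
grip_width: 1.005
grip_force: 0.0
```

```bash
python3 - <<'E'
from h import *
s=ctrl.get_state();print(s['eef_pos'],s['tcp_rot'])
carts(cap('wrist'),.056,190,400); go(.467,-.1637,.006,np.radians(76.1))
E
```

```text
[ 0.46400698 -0.16354646  0.0673702 ] [ 3.14127165e+00 -9.31864412e-04  1.32866464e+00]
px [255. 229.] ctr [ 466.3 -163.8] mom 466.3 -163.9 sides [44.3 36. ] yaw 166.2
shift [0.0003 0.0023 0.0618] turn [ 0.1 -0.1  0. ]
```

Request:
{"name": "step_arm", "arguments": {
  "commands": "0 0.002 0.03 0 0 0 1;0 0.002 0.055 0 0 0 1;0 0.002 0.062 0 0 0 0.8;0 0.002 0.062 0 0 0 0.6;0 0.002 0.062 0 0 0 0.4;0 0.002 0.062 0 0 0 0.4;0 0.002 0.062 0 0 0 0.4;0 0.002 0.062 0 0 0 0.4;0 0.002 0.062 0 0 0 0.4;0 0.002 0.062 0 0 0 0.4"
}}

```text
time: 20.65
eef_pos: [0.4661, -0.1647, 0.0066]
tcp_rot: [3.139, 0.0, 1.328]
wrist_force: [-0.3, 0.9, 6.9]
grip_width: 0.533
grip_force: 42.5
```

Request:
{"name": "step_arm", "arguments": {
  "commands": "0 0 -0.02 0 0 0 0.4;0 0 -0.05 0 0 0 0.4;0 0 -0.08 0 0 0 0.4;0 0 -0.09 0 0 0 0.4;0 0 -0.09 0 0 0 0.4;0 0 -0.09 0 0 0 0.4"
}}

```text
time: 21.15
eef_pos: [0.4647, -0.1648, 0.095]
tcp_rot: [3.141, 0.001, 1.327]
wrist_force: [-0.5, 0.3, -2.6]
grip_width: 0.531
grip_force: 41.9
```

```bash
python3 - <<'E'
from h import *
s=ctrl.get_state();print(s['eef_pos'],s['tcp_rot'],s['grip_width'])
go(.4726,0,.09,np.radians(100.8))
carts(cap('wrist'),.056+s['eef_pos'][2]-.006,170,400)
E
```

```text
[ 0.46467374 -0.16481253  0.09495798] [3.14094322e+00 8.67642154e-04 1.32691951e+00] 0.531401592503855
shift [ 0.1619 -0.0321  0.0048] turn [  0.    0.1 -24.8]
px [ 42. 316.] ctr [ 366.6 -159.8] mom 363.8 -161.6 sides [29.7 16.5] yaw 82.0
px [260. 281.] ctr [ 465.4 -163.7] mom 465.3 -163.7 sides [57.9 36.6] yaw 166.1
px [437. 140.] ctr [ 545.9 -129.7] mom 542.2 -124.5 sides [71.3 53.4] yaw 100.1
```

Request:
{"name": "step_arm", "arguments": {
  "commands": "0.04 -0.008 0 0 0 -6 0.4;0.08 -0.016 0 0 0 -12 0.4;0.12 -0.024 0 0 0 -18 0.4;0.161 -0.032 0 0 0 -24.8 0.4;0.161 -0.032 0 0 0 -24.8 0.4;0.161 -0.032 0.01 0 0 -24.8 0.4;0.161 -0.032 0.02 0 0 -24.8 0.4;0.161 -0.032 0.02 0 0 -24.8 0.4"
}}

```text
time: 21.87
eef_pos: [0.4704, -0.0018, 0.0718]
tcp_rot: [-3.137, -0.001, 1.758]
wrist_force: [-1.2, -0.2, -0.5]
grip_width: 0.53
grip_force: 41.8
```

```bash
python3 - <<'E'
from h import *
s=ctrl.get_state();print(s['eef_pos'],s['tcp_rot'],s['grip_width'])
go(.4728,-.0012,.05,np.radians(100.8))
c=cap('wrist','w10'); carts(c,.056+s['eef_pos'][2]-.006,170,400)
a=c['image']; y=np.radians(10.8);ex=np.array([np.cos(y),np.sin(y),0]);ey=np.array([-np.sin(y),np.cos(y),0]);O=np.array([.4617,.057,0])
for k in(-.058,0,.058):
  q=np.array([proj(c,O+ey*(k+j)+ex*i+[0,0,.036]) for i,j in((.026,.022),(-.026,.022),(-.026,-.022),(.026,-.022))])
  cv2.polylines(a,[np.int32(q.round())],True,(255,0,255),1)
cv2.imwrite('pics/w10o.png',cv2.resize(a[0:384,110:430],(640,768))[0:600])
E
```

```text
[ 0.47042919 -0.00178682  0.07182586] [-3.13697971e+00 -1.31471031e-03  1.75804123e+00] 0.5299677664697627
shift [0.0001 0.0025 0.0218] turn [-0.3 -0.1 -0.1]
px [252. 282.] ctr [470.4  -0.5] mom 470.4 -0.7 sides [58. 37.] yaw 10.9
```

View pics/w10o.png

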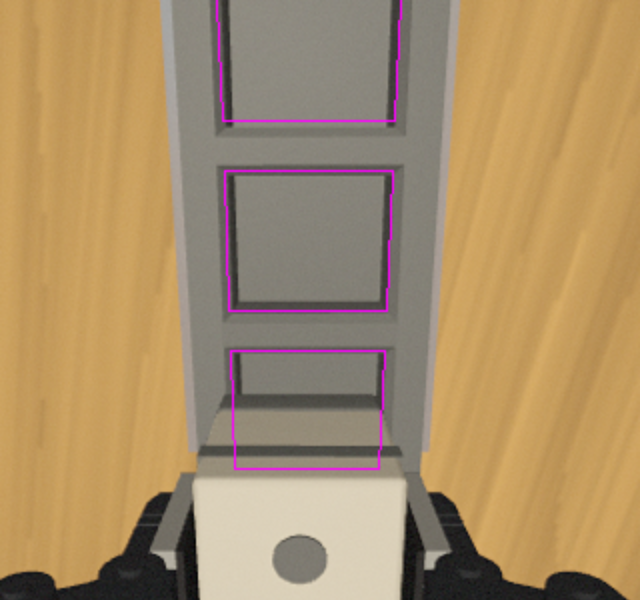

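Request:
{"name": "step_arm", "arguments": {
  "commands": "0 0.001 0.01 0 0 0 0.4;0 0.001 0.018 0 0 0 0.4;0 0.001 0.018 0 0 0 0.4;0 0.001 0.018 0 0 0 0.4;0 0.001 0.018 0 0 0 0.4"
}}

```text
time: 22.33
eef_pos: [0.4736, -0.0003, 0.0572]
tcp_rot: [3.141, -0.0, 1.76]
wrist_force: [0.3, -0.7, -0.7]
grip_width: 0.53
grip_force: 41.8
```

```bash
python3 - <<'E'
from h import *
s=ctrl.get_state();print(s['eef_pos'],s['tcp_rot'],s['wrist_force'])
go(.4735,-.0015,.018,np.radians(100.8))
carts(cap('wrist'),.056+s['eef_pos'][2]-.006,170,400)
E
```

```text
[ 4.73627692e-01 -3.13519052e-04  5.71670221e-02] [ 3.14148350e+00 -7.16379620e-05  1.76013705e+00] [ 0.27891136 -0.68367801 -0.69270579]
shift [-0.0011 -0.0004  0.0392] turn [ 0. -0.  0.]
px [378. 361.] ctr [539.1 -36.9] mom 538.1 -39.5 sides [23.5 14.5] yaw 105.1
px [250. 282.] ctr [473.2   0.9] mom 473.3 0.8 sides [58.4 37. ] yaw 10.9
```

Request:
{"name": "step_arm", "arguments": {
  "commands": "-0.0012 -0.0002 0.008 0 0 0 0.4;-0.0012 -0.0002 0.016 0 0 0 0.4;-0.0012 -0.0002 0.022 0 0 0 0.4;-0.0012 -0.0002 0.028 0 0 0 0.4;-0.0012 -0.0002 0.034 0 0 0 0.4;-0.0012 -0.0002 0.037 0 0 0 0.4;-0.0012 -0.0002 0.039 0 0 0 0.4;-0.0012 -0.0002 0.039 0 0 0 0.4"
}}

```text
time: 23.05
eef_pos: [0.4731, -0.0014, 0.0186]
tcp_rot: [-3.14, 0.001, 1.761]
wrist_force: [-9.0, -1.3, 14.2]
grip_width: 0.528
grip_force: 43.6
```

Request:
{"name": "step_arm", "arguments": {
  "commands": "0 0 -0.001 0 0 0 0.6;0 0 -0.001 0 0 0 0.8;0 0 -0.001 0 0 0 0.8;0 0 -0.03 0 0 0 0.8;0 0 -0.07 0 0 0 1;0 0 -0.11 0 0 0 1;0 0 -0.12 0 0 0 1;0.272 0.019 -0.12 0 0 0 1;0.272 0.019 -0.12 0 0 0 1;0.272 0.019 -0.12 0 0 0 1;0.272 0.019 -0.12 0 0 0 1;0.272 0.019 -0.12 0 0 0 1;0.272 0.019 -0.12 0 0 0 1;0.272 0.019 -0.12 0 0 0 1;0.272 0.019 -0.12 0 0 0 1;0.272 0.019 -0.12 0 0 0 1;0.272 0.019 -0.12 0 0 0 1"
}}

```text
time: 24.47
eef_pos: [0.4412, 0.2685, 0.1378]
tcp_rot: [-3.141, 0.001, 1.76]
wrist_force: [0.2, -0.5, -1.5]
grip_width: 0.998
grip_force: 0.0
```

```bash
python3 - <<'E'
from h import *
s=ctrl.get_state();print(s['eef_pos'],s['tcp_rot'])
carts(cap('wrist','w11'),.056,180,400)
E
```

```text
[0.44122549 0.26849044 0.13775863] [-3.14129275e+00  5.01792128e-04  1.75988283e+00]
px [ 55. 216.] ctr [270.3 203.9] mom 269.8 206.4 sides [87.2 79.5] yaw 39.9
px [473. 119.] ctr [600. 354.] mom 599.7 354.7 sides [51.2 38.6] yaw 23.2
px [242. 106.] ctr [420.1 329.4] mom 420.1 329.4 sides [44.9 36.7] yaw 15.0
```

Request:
{"name": "step_arm", "arguments": {
  "commands": "0.032 -0.005 0.02 0 0 -4.2 1;0.0635 -0.0093 0.05 0 0 -4.2 1;0.0635 -0.0093 0.08 0 0 -4.2 1;0.0635 -0.0093 0.11 0 0 -4.2 1;0.0635 -0.0093 0.127 0 0 -4.2 0.9;0.0635 -0.0093 0.1315 0 0 -4.2 0.8;0.0635 -0.0093 0.1315 0 0 -4.2 0.6;0.0635 -0.0093 0.1315 0 0 -4.2 0.4;0.0635 -0.0093 0.1315 0 0 -4.2 0.4;0.0635 -0.0093 0.1315 0 0 -4.2 0.4;0.0635 -0.0093 0.1315 0 0 -4.2 0.4;0.0635 -0.0093 0.1315 0 0 -4.2 0.4;0.0635 -0.0093 0.1315 0 0 -4.2 0.4"
}}

```text
time: 25.6
eef_pos: [0.4207, 0.3299, 0.0077]
tcp_rot: [3.14, 0.0, 1.833]
wrist_force: [0.3, -2.6, 7.7]
grip_width: 0.533
grip_force: 42.6
```

Request:
{"name": "step_arm", "arguments": {
  "commands": "0 0 -0.02 0 0 0 0.4;0 0 -0.05 0 0 0 0.4;0 0 -0.09 0 0 0 0.4;0 0 -0.125 0 0 0 0.4;0 0 -0.125 0 0 0 0.4;0 0 -0.125 0 0 0 0.4;0 0 -0.125 0 0 0 0.4"
}}

```text
time: 26.18
eef_pos: [0.4199, 0.3293, 0.1313]
tcp_rot: [3.142, 0.001, 1.833]
wrist_force: [1.2, -0.1, -2.4]
grip_width: 0.527
grip_force: 41.8
```

```bash
python3 - <<'E'
from h import *
s=ctrl.get_state();print(s['eef_pos'],s['tcp_rot'],s['grip_width'])
go(.4624,.0566,.13,np.radians(100.8))
carts(cap('wrist'),.056+s['eef_pos'][2]-.006,170,400)
E
```

```text
[0.41989854 0.3293027  0.13126969] [3.14150134e+00 8.56908396e-04 1.83326739e+00] 0.5273075352360593
shift [-0.2744 -0.0297  0.0015] turn [0.  0.  4.2]
px [ 70. 276.] ctr [338.7 307.3] mom 339.3 306.7 sides [43.1 30.6] yaw 54.3
px [260. 287.] ctr [419.4 330.9] mom 419.2 331.0 sides [58.  36.5] yaw 15.1
px [471. 214.] ctr [493.7 380.5] mom 493.6 380.5 sides [21.4 17.8] yaw 23.2
```

Request:
{"name": "step_arm", "arguments": {
  "commands": "-0.276 -0.0297 0 0 0 2 0.4;-0.276 -0.0297 0 0 0 4.2 0.4;-0.276 -0.0297 0 0 0 4.2 0.4;-0.276 -0.0297 0 0 0 4.2 0.4;-0.276 -0.0297 0 0 0 4.2 0.4;-0.276 -0.0297 0 0 0 4.2 0.4;-0.276 -0.0297 0 0 0 4.2 0.4;-0.276 -0.0297 0 0 0 4.2 0.4;-0.276 -0.0297 0.02 0 0 4.2 0.4;-0.276 -0.0297 0.05 0 0 4.2 0.4;-0.276 -0.0297 0.07 0 0 4.2 0.4;-0.276 -0.0297 0.07 0 0 4.2 0.4;-0.276 -0.0297 0.07 0 0 4.2 0.4;-0.276 -0.0297 0.07 0 0 4.2 0.4"
}}

```text
time: 27.4
eef_pos: [0.4632, 0.0561, 0.0623]
tcp_rot: [3.141, -0.0, 1.761]
wrist_force: [0.1, 0.2, -0.9]
grip_width: 0.531
grip_force: 41.6
```

```bash
python3 - <<'E'
from h import *
s=ctrl.get_state();print(s['eef_pos'],s['tcp_rot'],s['grip_width'])
go(.4624,.0566,.02,np.radians(100.8))
carts(cap('wrist'),.056+s['eef_pos'][2]-.0075,170,400)
E
```

```text
[0.46316753 0.05608496 0.06228996] [ 3.14129766e+00 -4.41332273e-04  1.76097872e+00] 0.5307391835326327
shift [ 0.0006 -0.0007  0.0423] turn [ 0.  -0.   0.1]
px [255. 296.] ctr [464.4  48.7] mom 464.0 50.4 sides [59.1 54. ] yaw 10.9
px [324.  52.] ctr [467.7 147.4] mom 467.7 149.5 sides [17.1  8. ] yaw 100.8
px [194.  51.] ctr [423.9 142.5] mom 423.5 143.7 sides [18.1  7.8] yaw 100.9
px [260.  26.] ctr [444.4 154.9] mom 444.9 155.3 sides [16.5 12.1] yaw 10.9
```

Request:
{"name": "step_arm", "arguments": {
  "commands": "-0.0011 -0.0007 0.008 0 0 0 0.4;-0.0011 -0.0007 0.016 0 0 0 0.4;-0.0011 -0.0007 0.024 0 0 0 0.4;-0.0011 -0.0007 0.03 0 0 0 0.4;-0.0011 -0.0007 0.036 0 0 0 0.4;-0.0011 -0.0007 0.04 0 0 0 0.4;-0.0011 -0.0007 0.0435 0 0 0 0.4;-0.0011 -0.0007 0.0435 0 0 0 0.4"
}}

```text
time: 28.12
eef_pos: [0.4619, 0.0543, 0.0194]
tcp_rot: [-3.139, 0.002, 1.761]
wrist_force: [-15.5, -4.0, 34.9]
grip_width: 0.532
grip_force: 46.3
```

Request:
{"name": "step_arm", "arguments": {
  "commands": "0 0 -0.003 0 0 0 0.6;0 0 -0.003 0 0 0 0.8;0 0 -0.003 0 0 0 0.8;0 0 -0.03 0 0 0 0.8;0 0 -0.07 0 0 0 1;0 0 -0.11 0 0 0 1;0 0 -0.124 0 0 0 1;0.21 0.15 -0.124 0 0 0 1;0.21 0.15 -0.124 0 0 0 1;0.21 0.15 -0.124 0 0 0 1;0.21 0.15 -0.124 0 0 0 1;0.21 0.15 -0.124 0 0 0 1;0.21 0.15 -0.124 0 0 0 1;0.21 0.15 -0.124 0 0 0 1;0.21 0.15 -0.124 0 0 0 1;0.21 0.15 -0.124 0 0 0 1"
}}

```text
time: 29.45
eef_pos: [0.5698, 0.2893, 0.1413]
tcp_rot: [-3.14, -0.0, 1.761]
wrist_force: [-0.3, -0.4, 0.1]
grip_width: 1.0
grip_force: 0.0
```

```bash
python3 - <<'E'
from h import *
s=ctrl.get_state();print(s['eef_pos'],s['tcp_rot'])
carts(cap('wrist'),.056,180,400)
E
```

```text
[0.56978458 0.28927193 0.141274  ] [-3.14045608e+00 -8.58015563e-05  1.76148291e+00]
px [307. 116.] ctr [597.  353.6] mom 597.0 353.6 sides [44.8 36.6] yaw 23.4
```

Request:
{"name": "step_arm", "arguments": {
  "commands": "0.029 0.02 0.01 0 0 -6 1;0.058 0.039 0.03 0 0 -12.5 1;0.058 0.039 0.06 0 0 -12.5 1;0.058 0.039 0.09 0 0 -12.5 1;0.058 0.039 0.115 0 0 -12.5 1;0.058 0.039 0.13 0 0 -12.5 0.9;0.058 0.039 0.135 0 0 -12.5 0.8;0.058 0.039 0.135 0 0 -12.5 0.6;0.058 0.039 0.135 0 0 -12.5 0.4;0.058 0.039 0.135 0 0 -12.5 0.4;0.058 0.039 0.135 0 0 -12.5 0.4;0.058 0.039 0.135 0 0 -12.5 0.4;0.058 0.039 0.135 0 0 -12.5 0.4;0.058 0.039 0.135 0 0 -12.5 0.4"
}}

```text
time: 30.67
eef_pos: [0.5984, 0.3535, 0.0088]
tcp_rot: [3.139, 0.0, 1.978]
wrist_force: [-1.6, -2.4, 6.9]
grip_width: 0.53
grip_force: 42.6
```

Request:
{"name": "step_arm", "arguments": {
  "commands": "0 0 -0.02 0 0 0 0.4;0 0 -0.05 0 0 0 0.4;0 0 -0.09 0 0 0 0.4;0 0 -0.13 0 0 0 0.4;0 0 -0.135 0 0 0 0.4;0 0 -0.135 0 0 0 0.4;0 0 -0.135 0 0 0 0.4"
}}

```text
time: 31.25
eef_pos: [0.5975, 0.353, 0.1417]
tcp_rot: [3.141, 0.001, 1.979]
wrist_force: [-0.1, -0.2, -3.4]
grip_width: 0.53
grip_force: 41.8
```

```bash
python3 - <<'E'
from h import *
s=ctrl.get_state();print(s['eef_pos'],s['tcp_rot'],s['grip_width'])
go(.4624-.0109,.0566+.057,.14,np.radians(100.8))
carts(cap('wrist'),.056+s['eef_pos'][2]-.007,170,400)
E
```

```text
[0.59750895 0.35300946 0.14172776] [3.14145750e+00 6.69933681e-04 1.97859646e+00] 0.5302010175427316
shift [-0.1619 -0.229   0.0018] turn [ 0.   0.  12.6]
px [260. 274.] ctr [596.1 355.6] mom 596.2 355.5 sides [58.5 36.5] yaw 23.4
```

Request:
{"name": "step_arm", "arguments": {
  "commands": "-0.1634 -0.229 0 0 0 4 0.4;-0.1634 -0.229 0 0 0 8 0.4;-0.1634 -0.229 0 0 0 12.6 0.4;-0.1634 -0.229 0 0 0 12.6 0.4;-0.1634 -0.229 0 0 0 12.6 0.4;-0.1634 -0.229 0 0 0 12.6 0.4;-0.1634 -0.229 0 0 0 12.6 0.4;-0.1634 -0.229 0 0 0 12.6 0.4;-0.1634 -0.229 0 0 0 12.6 0.4;-0.1634 -0.229 0.03 0 0 12.6 0.4;-0.1634 -0.229 0.06 0 0 12.6 0.4;-0.1634 -0.229 0.075 0 0 12.6 0.4;-0.1634 -0.229 0.075 0 0 12.6 0.4;-0.1634 -0.229 0.075 0 0 12.6 0.4;-0.1634 -0.229 0.075 0 0 12.6 0.4"
}}

```text
time: 32.55
eef_pos: [0.4526, 0.1137, 0.0678]
tcp_rot: [3.141, -0.001, 1.76]
wrist_force: [0.6, 0.4, -1.7]
grip_width: 0.527
grip_force: 42.1
```

```bash
python3 - <<'E'
from h import *
s=ctrl.get_state();print(s['eef_pos'],s['tcp_rot'],s['grip_width'])
go(.4624-.0109,.0566+.057,.0207,np.radians(100.8))
c=cap('wrist','w12');carts(c,.056+s['eef_pos'][2]-.0085,190,400)
E
```

```text
[0.45257116 0.11372135 0.06782301] [ 3.14090549e+00 -1.15471329e-03  1.76016770e+00] 0.5270528599213511
shift [ 0.     -0.0011  0.0471] turn [ 0.  -0.1  0.1]
px [255. 284.] ctr [453.7 107.5] mom 453.0 109.1 sides [52.4 44.5] yaw 100.9
```

Request:
{"name": "step_arm", "arguments": {
  "commands": "-0.0015 -0.001 0.008 0 0 0 0.4;-0.0015 -0.001 0.016 0 0 0 0.4;-0.0015 -0.001 0.024 0 0 0 0.4;-0.0015 -0.001 0.032 0 0 0 0.4;-0.0015 -0.001 0.039 0 0 0 0.4;-0.0015 -0.001 0.043 0 0 0 0.4;-0.0015 -0.001 0.046 0 0 0 0.4;-0.0015 -0.001 0.0478 0 0 0 0.4;-0.0015 -0.001 0.0478 0 0 0 0.4"
}}

```text
time: 33.35
eef_pos: [0.4511, 0.1107, 0.0207]
tcp_rot: [-3.14, 0.002, 1.759]
wrist_force: [-15.0, -5.6, 32.2]
grip_width: 0.526
grip_force: 46.3
```

Request:
{"name": "step_arm", "arguments": {
  "commands": "0 0 -0.003 0 0 0 0.6;0 0 -0.003 0 0 0 0.8;0 0 -0.003 0 0 0 0.8;0 0 -0.03 0 0 0 0.8;0 0 -0.07 0 0 0 1;0 0 -0.11 0 0 0 1;0 0 -0.124 0 0 0 1;-0.03 0.003 -0.124 0 0 0 1;-0.066 0.006 -0.124 0 0 0 1;-0.066 0.006 -0.124 0 0 0 1;-0.066 0.006 -0.124 0 0 0 1"
}}

```text
time: 34.27
eef_pos: [0.47, 0.045, 0.143]
tcp_rot: [-3.141, -0.0, 1.754]
wrist_force: [0.5, 1.2, -0.2]
grip_width: 1.001
grip_force: 0.0
```

```bash
python3 - <<'E'
from h import *
s=ctrl.get_state();print(s['eef_pos'],s['tcp_rot'])
c=cap('wrist');carts(c,.068,190,400)
t=cap('side'); a=c['image'][0:290,120:420]; b=t['image'][200:280,250:330]
cv2.imwrite('pics/w13.png',np.hstack([cv2.resize(a,(400,387)),cv2.resize(b,(387,387),interpolation=cv2.INTER_CUBIC)]))
E
```

```text
[0.46995874 0.04500059 0.14301103] [-3.14137118e+00 -7.08589212e-05  1.75435693e+00]
px [242. 207.] ctr [467.1  27. ] mom 467.2 27.2 sides [93.  44.8] yaw 101.3
px [250. 106.] ctr [450.4 112. ] mom 450.5 112.0 sides [44.7 35.4] yaw 10.6
```

View pics/w13.png

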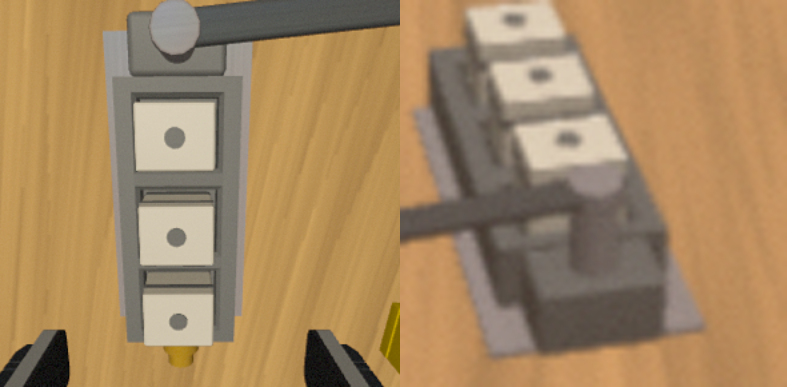

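Request:
{"name": "step_arm", "arguments": {
  "commands": "0.03 0.03 0 0 0 -7 1;0.06 0.06 0 0 0 -14 1;0.09 0.09 0 0 0 -21 1;0.135 0.117 0 0 0 -28 1;0.135 0.117 0 0 0 -35 1;0.135 0.117 0 0 0 -42 1;0.135 0.117 0 0 0 -49 1;0.135 0.117 0 0 0 -56 1;0.135 0.117 0 0 0 -63 1;0.135 0.117 0 0 0 -70 1;0.135 0.117 0 0 0 -77 1;0.135 0.117 0 0 0 -84 1;0.135 0.117 0 0 0 -91 1;0.135 0.117 0 0 0 -93.5 1;0.135 0.117 0 0 0 -93.5 1"
}}

```text
time: 35.62
eef_pos: [0.5587, 0.2029, 0.1432]
tcp_rot: [3.14, -0.0, -2.889]
wrist_force: [0.1, 0.1, -0.5]
grip_width: 1.0
grip_force: 0.0
```

```bash
python3 - <<'E'
from h import *
s=ctrl.get_state();print(s['eef_pos'],s['tcp_rot'])
c=cap('wrist'); h=cv2.cvtColor(c['image'],cv2.COLOR_BGR2HSV)
print(proj(c,(.5606,.1993,.115))); cv2.imwrite('pics/w14.png',c['image'])
m=cv2.inRange(h,(0,0,0),(180,255,55)); n,l,st,ce=cv2.connectedComponentsWithStats(m)
for i in range(1,n):
  if 80<st[i,4]<3000: print(st[i],ce[i].round(),ray(c,ce[i],.1).round(3))
E
```

```text
[0.55873533 0.20285827 0.14318149] [ 3.14045545e+00 -2.31221351e-04 -2.88877055e+00]
[255.06555391 213.91133617]
[242 189  25  37 755] [254. 207.] [0.562 0.199 0.1  ]
```

Request:
{"name": "step_arm", "arguments": {
  "commands": "-0.001 -0.0036 0.036 0 0 0 0.7;-0.001 -0.0036 0.072 0 0 0 0.5;-0.001 -0.0036 0.072 0 0 0 0.3;-0.001 -0.0036 0.072 0 0 0 0;-0.001 -0.0036 0.072 0 0 0 0;-0.001 -0.0036 0.072 0 0 0 0;-0.001 -0.0036 0.072 0 0 0 0;-0.001 -0.0036 0.072 0 0 0 0;-0.001 -0.0036 0.072 0 0 0 0",
  "grip_force": 20
}}

```text
time: 36.42
eef_pos: [0.562, 0.1993, 0.0736]
tcp_rot: [3.141, 0.003, -2.893]
wrist_force: [-3.0, -0.2, 7.8]
grip_width: 0.2
grip_force: 22.3
```

Request:
{"name": "step_arm", "arguments": {
  "commands": "0.0007 -0.0131 0 0 0 6 0;0.0027 -0.026 0 0 0 12 0;0.0061 -0.0386 0 0 0 18 0;0.0108 -0.0508 0 0 0 24 0;0.0167 -0.0625 0 0 0 30 0;0.0239 -0.0735 0 0 0 36 0;0.0321 -0.0836 0 0 0 42 0;0.0414 -0.0929 0 0 0 48 0;0.0515 -0.1011 0 0 0 54 0;0.0625 -0.1083 0 0 0 60 0;0.0625 -0.1083 0 0 0 60 0"
}}

```text
time: 37.33
eef_pos: [0.5294, 0.0753, 0.0736]
tcp_rot: [3.139, 0.006, 2.333]
wrist_force: [5.3, -2.9, 4.7]
grip_width: 0.199
grip_force: 22.0
```

Request:
{"name": "step_arm", "arguments": {
  "commands": "0.0007 -0.0131 0 0 0 6 0;0.0027 -0.026 0 0 0 12 0;0.0061 -0.0386 0 0 0 18 0;0.0108 -0.0508 0 0 0 24 0;0.0138 -0.057 0 0 0 27.1 0;0.0167 -0.0625 0 0 0 30 0;0.0167 -0.0625 0 0 0 30 0"
}}

```text
time: 37.92
eef_pos: [0.4727, 0.0438, 0.0735]
tcp_rot: [3.138, 0.005, 1.814]
wrist_force: [0.4, -8.8, 10.1]
grip_width: 0.199
grip_force: 22.5
```

Request:
{"name": "step_arm", "arguments": {
  "commands": "0 -0.002 0 0 0 1 0;0.0001 -0.0044 0 0 0 2 0;0.0002 -0.0066 0 0 0 3 0;0.0002 -0.0066 0 0 0 3 0"
}}

```text
time: 38.25
eef_pos: [0.4667, 0.0424, 0.0734]
tcp_rot: [3.138, 0.005, 1.764]
wrist_force: [0.7, -9.9, 11.0]
grip_width: 0.199
grip_force: 22.7
```

Request:
{"name": "step_arm", "arguments": {
  "commands": "0 -0.001 0 0 0 0.5 0;0 -0.0022 0 0 0 1 0;0 -0.0022 0 0 0 1 0;0 -0.0022 0 0 0 1 0"
}}

```text
time: 38.58
eef_pos: [0.4654, 0.0422, 0.0735]
tcp_rot: [3.136, 0.005, 1.748]
wrist_force: [5.3, -9.0, 8.4]
grip_width: 0.195
grip_force: 22.3
```

Request:
{"name": "step_arm", "arguments": {
  "commands": "0 -0.001 0 0 0 0 0;0 -0.002 0 0 0 0 0;0 -0.002 0 0 0 0 0"
}}

```text
time: 38.83
eef_pos: [0.4652, 0.0422, 0.0737]
tcp_rot: [3.132, 0.004, 1.748]
wrist_force: [16.5, -7.2, -2.6]
grip_width: 0.202
grip_force: 21.7
```

Request:
{"name": "step_arm", "arguments": {
  "commands": "0 0.001 0 0 0 0 0.4;0 0.002 0 0 0 0 0.7;0 0.003 0 0 0 0 0.8;0 0.003 -0.03 0 0 0 0.8;0 0.003 -0.065 0 0 0 0.8;-0.333 -0.061 -0.065 0 0 6 0.8;-0.333 -0.061 -0.065 0 0 12.7 0.8;-0.333 -0.061 -0.065 0 0 12.7 0.8;-0.333 -0.061 -0.065 0 0 12.7 0.8;-0.333 -0.061 -0.065 0 0 12.7 0.8;-0.333 -0.061 -0.065 0 0 12.7 0.8;-0.333 -0.061 -0.065 0 0 12.7 0.8;-0.333 -0.061 -0.065 0 0 12.7 0.8;-0.333 -0.061 -0.065 0 0 12.7 0.8;-0.333 -0.061 -0.065 0 0 12.7 0.8;-0.333 -0.061 -0.065 0 0 12.7 0.8;-0.333 -0.061 -0.065 0 0 12.7 0.8"
}}

```text
time: 40.25
eef_pos: [0.4601, -0.2927, 0.1365]
tcp_rot: [3.142, -0.0, 1.53]
wrist_force: [0.5, 0.8, -1.0]
grip_width: 0.799
grip_force: 0.0
```

```bash
cat >> h.py <<'E'
def pipe(c):
    "pipe yaw from the copper (orange-red) mask, at the pipe's axis height"
    h=cv2.cvtColor(c['image'],cv2.COLOR_BGR2HSV); m=cv2.inRange(h,(3,120,70),(14,255,255))
    n,l,st,ce=cv2.connectedComponentsWithStats(m)
    k=[i for i in range(1,n) if st[i,4]>40]; 
    for i in k: print('copper',st[i,4],ce[i].round(1),ray(c,ce[i],.032).round(4))
E
python3 - <<'E'
from h import *
s=ctrl.get_state();print(s['eef_pos'],s['tcp_rot'])
c=cap('wrist','w15'); pipe(c); t=cap('top','t15'); pipe(t)
o=np.zeros((384,800,3),np.uint8);o[:,:512]=c['image']
b=cv2.resize(t['image'][175:250,335:395],(288,360)); o[:180,512:]=b[90:270]
m=cv2.resize(t['image'][185:245,180:270],(288,192)); o[190:382,512:]=m
cv2.imwrite('pics/w15o.png',cv2.convertScaleAbs(o,alpha=1.4))
E
```

```text
[ 0.46009664 -0.29274633  0.13645207] [ 3.14151724e+00 -4.05858966e-04  1.53048953e+00]
copper 646 [195.7 243.4] [ 0.3952 -0.3547  0.032 ]
copper 135 [226.9 246.4] [ 0.4254 -0.3592  0.032 ]
copper 125 [292.  248.3] [ 0.4891 -0.3638  0.032 ]
copper 550 [320.4 248. ] [ 0.5171 -0.3645  0.032 ]
copper 47 [502.8 264.6] [ 0.6996 -0.3903  0.032 ]
copper 6816 [403.3  92.4] [ 0.8376 -0.4946  0.032 ]
copper 101 [246.8  74.1] [0.903  0.0016 0.032 ]
copper 108 [56. 88.] [0.86   0.5991 0.032 ]
copper 58 [233.3  79.1] [0.8864 0.0443 0.032 ]
copper 55 [366.6 232.4] [ 0.3951 -0.3499  0.032 ]
```

View pics/w15o.png

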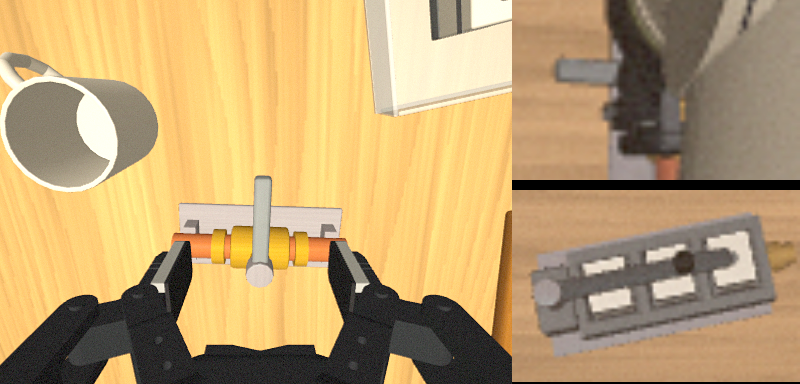

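```bash
python3 - <<'E'
from h import *
c=cap('wrist')
a=ray(c,(259.5,273),.076);t=ray(c,(263.5,179),.074);an=lambda p:np.degrees(np.arctan2(p[1],p[0]))
print(a,t,an(t-a),np.linalg.norm(t-a)); 
p,q=ray(c,(180,204),.004),ray(c,(341,209),.004);print('plate',p,q,an(q-p),np.linalg.norm(q-p))
b=np.radians(85.4);go(.4593+.065*np.cos(b),-.361+.065*np.sin(b),.042,b)
E
```

```text
[ 0.45735408 -0.36213162  0.076     ] [ 0.46369863 -0.28017393  0.074     ] 85.57341333230748 0.08222722196550425
plate [ 0.37649329 -0.32380243  0.004     ] [ 0.54302302 -0.33589127  0.004     ] -4.151971398654614 0.1669679415227305
shift [-0.0027  0.0046  0.0946] turn [0.  0.  2.3]
```

Request:
{"name": "step_arm", "arguments": {
  "commands": "-0.003 0.004 0.03 0 0 2.2 0.7;-0.003 0.004 0.065 0 0 2.2 0.6;-0.003 0.004 0.0945 0 0 2.2 0.5;-0.003 0.004 0.0945 0 0 2.2 0.3;-0.003 0.004 0.0945 0 0 2.2 0;-0.003 0.004 0.0945 0 0 2.2 0;-0.003 0.004 0.0945 0 0 2.2 0;-0.003 0.004 0.0945 0 0 2.2 0;-0.003 0.004 0.0945 0 0 2.2 0;-0.003 0.004 0.0945 0 0 2.2 0",
  "grip_force": 25
}}

```text
time: 41.23
eef_pos: [0.4636, -0.297, 0.0428]
tcp_rot: [-3.142, -0.0, 1.49]
wrist_force: [-3.6, 6.6, -2.4]
grip_width: 0.151
grip_force: 26.0
```

Request:
{"name": "step_arm", "arguments": {
  "commands": "-0.0004 0.0068 0 0 0 6 0;-0.0014 0.0135 0 0 0 12 0;-0.0032 0.0201 0 0 0 18 0;-0.0056 0.0264 0 0 0 24 0;-0.0087 0.0325 0 0 0 30 0;-0.0124 0.0382 0 0 0 36 0;-0.0167 0.0435 0 0 0 42 0;-0.019 0.046 0 0 0 45 0;-0.019 0.046 0 0 0 45 0;-0.019 0.046 0 0 0 45 0"
}}

```text
time: 42.07
eef_pos: [0.508, -0.3208, 0.0428]
tcp_rot: [3.14, 0.0, 0.706]
wrist_force: [-2.9, 0.1, -1.4]
grip_width: 0.152
grip_force: 26.3
```

Request:
{"name": "step_arm", "arguments": {
  "commands": "0 0 0 0 0 0 0.4;0 0 0 0 0 0 0.7;0 0 0 0 0 0 0.8;0 0 -0.04 0 0 0 0.9;0 0 -0.08 0 0 0 1;0 0 -0.12 0 0 0 1;0 0 -0.12 0 0 0 1;0 0 -0.12 0 0 0 1"
}}

```text
time: 42.73
eef_pos: [0.5095, -0.3211, 0.1651]
tcp_rot: [3.136, -0.001, 0.705]
wrist_force: [0.2, -0.3, -0.7]
grip_width: 1.0
grip_force: 0.0
```

```bash
python3 - <<'E'
from h import *
s=ctrl.get_state();print(s['eef_pos'],s['tcp_rot'])
c=cap('wrist','w16'); g=cv2.cvtColor(c['image'],cv2.COLOR_BGR2HSV)
an=lambda p:np.degrees(np.arctan2(p[1],p[0]))
# handle: centre of the grey run in each row between its tip and the axis
A=proj(c,(.4585,-.3615,.076)); T=proj(c,(.4585+.084*np.cos(.708),-.3615+.084*np.sin(.708),.074)); print(A,T)
P=[]
for v in range(int(T[1])+6,int(A[1])-14,2):
    x0=int(round(np.interp(v,[T[1],A[1]],[T[0],A[0]]))); row=g[v,x0-22:x0+23]
    print(v,x0,[(int(p[0]),int(p[1]),int(p[2])) for p in row[::3]]) if v%16<2 else 0
pipe(c)
E
```

```text
[ 0.50950015 -0.32111091  0.16507632] [ 3.13568106e+00 -1.35885822e-03  7.05036819e-01]
[255.92646131 252.11268668] [255.33148089 163.44167044]
177 255 [(18, 138, 194), (18, 140, 188), (17, 135, 189), (18, 136, 188), (18, 142, 181), (17, 145, 180), (34, 16, 131), (27, 20, 143), (28, 21, 144), (25, 20, 138), (22, 22, 129), (9, 30, 160), (14, 32, 160), (14, 32, 165), (15, 31, 165)]
193 256 [(18, 133, 188), (18, 135, 185), (18, 139, 191), (18, 136, 195), (10, 25, 154), (12, 30, 153), (27, 18, 142), (25, 21, 145), (30, 16, 140), (25, 20, 141), (35, 15, 103), (14, 37, 164), (13, 26, 160), (13, 29, 166), (20, 184, 104)]
209 256 [(13, 28, 162), (14, 30, 161), (9, 33, 164), (15, 29, 160), (13, 30, 163), (11, 34, 142), (30, 18, 139), (27, 18, 139), (30, 17, 139), (27, 20, 139), (47, 18, 97), (19, 203, 93), (12, 183, 162), (20, 202, 177), (21, 196, 186)]
225 256 [(10, 28, 166), (20, 208, 119), (21, 205, 143), (21, 213, 153), (21, 199, 159), (20, 145, 141), (30, 18, 143), (25, 20, 143), (30, 22, 137), (17, 17, 139), (21, 83, 107), (22, 215, 185), (22, 219, 183), (22, 203, 188), (21, 202, 182)]
copper 895 [300.5 191.2] [ 0.5223 -0.3668  0.032 ]
copper 94 [274.9 214.9] [ 0.4856 -0.3642  0.032 ]
copper 48 [233.  253.9] [ 0.4214 -0.3596  0.032 ]
copper 609 [211.8 273.1] [ 0.3872 -0.3567  0.032 ]
```

```bash
python3 - <<'E'
from h import *
c=cap('wrist'); g=cv2.GaussianBlur(c['image'],(3,3),0); g=cv2.cvtColor(g,cv2.COLOR_BGR2HSV)
m=cv2.inRange(g,(18,0,120),(60,27,155))
W=[]
for v in range(176,232,2):
    x=np.flatnonzero(m[v,235:280])+235
    if len(x)>7: W.append(ray(c,((x[0]+x[-1])/2,v),.074)[:2])
W=np.array(W); d=cv2.fitLine((W*1e3).astype(np.float32),cv2.DIST_HUBER,0,.01,.01).ravel()
a=np.degrees(np.arctan2(d[1],d[0]))%180; print(len(W),a,'joint deg',90-4.4-a)
n=np.array([-d[1],d[0]]); print('line offset from axis mm',n@(np.array([458.5,-361.5])-d[2:]))
t=cap('top'); carts(t,.06,150,60); 
E
```

```text
28 39.154274 joint deg 46.445724
line offset from axis mm -0.31719324317236897
px [166. 269.] ctr [299.6 239.3] mom 300.0 239.9 sides [62.9 61.5] yaw 89.2
px [335. 255.] ctr [ 325.1 -239.3] mom 323.5 -239.9 sides [85.  76.8] yaw 89.1
px [229. 210.] ctr [463.5  57.8] mom 463.7 57.3 sides [151.5  44.1] yaw 101.4
px [302. 154.] ctr [ 630.8 -158.3] mom 631.1 -158.4 sides [145.7 125.7] yaw 9.9
px [149.  91.] ctr [842.1 294.6] mom 844.0 292.5 sides [98.6 94.9] yaw 1.4
px [65. 77.] ctr [881.5 554. ] mom 881.3 553.4 sides [214.4 214. ] yaw 109.6
px [188.  54.] ctr [959.7 183.2] mom 959.7 182.9 sides [122.8  57.7] yaw 89.7
```

```bash
python3 -c "
from cell import ctrl
print(ctrl.hand_in())"
```

```text
the job is handed in; nothing more can be done
None
```

The job is handed in at about 43 s of the 210 s allowed: the valve was shut first, the one spent cartridge is in the tub, and the three new cartridges are seated upright. The lever was then swung shut to its stop, and the valve was last set half open (handle measured at about 46°).

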